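One stroke of the gauge press

ROBOT

A 6-joint arm with a two-finger parallel gripper is mounted at the origin on the work surface; the furniture and walls round the work are solid. World frame = base frame: x ahead of the robot, y to its left, z up, the work surface at z = 0. Lengths are in m, angles in rad, forces in N, time in s.
With the tool pointing down it reaches from about 0.3 to 0.875 m from the base axis. Payload 6.4 kg.
Tool frame: the origin (TCP) lies midway between the tips of the shut fingers; the grasp point (between the pads) lies 19 mm behind it; y points along the fingers, z is the direction in which the jaws open and shut, and the axes are right-handed (so a half turn about y gives the same grasp; the last joint's range is limited). The gripper opens to 88 mm and grips with 3 to 60 N. Pads are 18 mm wide; open, the fingers measure 123 mm over their backs; the gripper's body (75 mm by 187 mm) begins 45 mm behind the grasp point.
Start: joints at [1.067, 0.181, 1.607, -0, 1.354, -0.206], TCP at [0.169, 0.55, 0.239] pointing down, gripper open.
Joint ranges: [-2.99, 2.99], [-0.89, 2.07], [0.3, 2.58], [-1.14, 4.28], [0, 2.63], [-3.12, 3.12]. Speed limits (rad/s): [2.57, 2.57, 3.01, 3.14, 3.14, 3.14].

INTERFACE

Orientations are given as a unit quaternion [w, x, y, z].
In Python, from workcell import ctrl gives the robot as it stands.
- The arm moves only by the shell command python3 -m handwheel 'ROWS' [OPENING]. ROWS is JSON, one flat list of numbers, 6 for each row, row after row: the shift along the tool's x, y, z in m, then the turn, a rotation vector about the tool's x, y, z in degrees. A call has 1 to 12 rows; each row is the pose to reach, as a shift and turn from the pose measured when the call began, along the tool's axes at that moment; what a row does not reach only later rows make up. A row lasts 1/8 s, in which the tool goes at most 62.5 mm and 10.7 degrees, less where a joint would pass 70% of its speed; a pose out of reach is approached as far as the arm can. A call with a gripper value outside its range is refused whole. OPENING is the closure, from -1 (fully open) to 1 (shut), set as the call begins (- or left out, the last holds). The fingers move at their own pace and stop on an object; the grip force is fixed at half the most. Time passes only in rows, so rows that repeat a pose let the fingers close. It gives the time, the measured TCP pose, the force and the opening at its end, in the units of the state.
- ctrl.read_state(): the state, without advancing time (a new reading comes with each control period).
- ctrl.snapshot(name): name is "scene" or "top"; returns (picture, depth): 400x640x3 uint8, blue, green, red; 400x640 float32, m along the optical axis (not along the pixel's ray), 0 where there is no reading.
- ctrl.get_calibration(name): a dict with "fx", "fy", "cx", "cy" (pixels), "k1" (the pictures are not rectified: a ray, as slopes to the right and down, at radius r is drawn at 1 + k1 r^2 times it, then the intrinsics apply), "R" (3x3) and "t" (3): a world point X has camera coordinates R X + t. Camera axes: x right, y down, z forward; pixel columns grow to the right and rows downward; lengths in m; the calibration is good to about 2 mm. A picture is of the moment at which its call begins. get_calibration takes no time and is no camera call.
- ctrl.close_job(): hands the job in, once; it reports no verdict.
Trained networks look in the newest picture that a camera, given by its name, has taken for a name from the list of things; names that differ only in an ending like _2 or _b are one class to them, and where a whole thing is asked for, a point or a joint stands for the part that bears it (a point fixed in the world has none). Each returns a list of dicts, best first, with "p" (0 to 1); they miss things now and then, are a little off and sometimes report something else, mostly with a low value. They report only what shows in the picture. A call takes as long as a camera call.
- ctrl.spot_in(camera, query): "extent" ([centre column, centre row, width, height] in pixels, round what is visible of it).
- ctrl.cut_out(camera, query): "region" (400x640 bool, what is visible of it) and "extent" ([centre column, centre row, width, height] in pixels, round what is visible of it).
The state is a dict: "time": time; "joint_positions": joint angles; "qd": joint speeds; "effort": joint torques, N m; "eef_pos": TCP position; "eef_rot": TCP orientation; "wrist_force": force on the tool from outside, world axes, zero at the start; "wrist_torque": the same for the moment, N m; "opening": finger opening in m.
Only numpy, scipy, OpenCV 4.12 (cv2) and the standard library are available. Lean on these libraries where they do the work, as an engineer would, in place of code of your own. Each camera call takes 0.05 s, during which the arm holds its last target.

TASK

Run the smallest of the three wooden blocks once through the hand-cranked gauge press: lay it flat across the pocket in front of the drawn-back ram and let go of it, then take the crank knob and turn the flywheel anticlockwise, seen from above, through exactly one full turn, so that the ram pushes the block in between the gauge cheeks and draws back again. The knob rides on a spring slide that shows the load: at the end of the turn draw the wheel firmly up against its stop, until the knob has given about 6.5 mm ahead on its slide (about 10 N) for half a second, and at no time let it give as much as 8 mm (13 N) either way. Then let go; do not touch the block again once the wheel has been turned, and leave the other things on the bench where they are.

Things in the scene. Friction and masses are not known exactly. Their poses are not given: they have to be found in the camera images.
- block_c: The smallest of three wooden blocks, plain brown wood, 35 x 91 x 36 mm (its own x, y, z). Origin at the centre of its underside, z up; its long side runs along its y. It lies alone on the bench left of the press; the two larger blocks are stacked.
- press: Gauge press, bolted down: dark base plate 150 x 340 x 12 mm. Origin on the bench under the flywheel's axis, z up. Its +y is the pushing direction (wheel, ram, pocket, gauge): pocket walls 36 mm high over the bench, 106 mm apart, y 59 to 149 mm, then a lead-in, then gauge cheeks 99 mm apart, y 165 to 241. Face of the drawn-back ram at y 72 mm, its head 84 mm wide, 40 mm high.
- pocket (a point): Point on the base plate (12 mm over the bench) at press x 0, y 122 mm: where the centre of the block's underside belongs before the stroke, the block's long side across the pushing direction (along press x). Axes as the press. Room of 32 mm between ram and block for a finger. Centre the block within about 3 mm across, or it may bind in the lead-in.
- knob_mid (a point): Point on the crank knob's axis to grip it at, 31 mm over its foot, 122 mm over the bench; the knob is a black upright cylinder of 26 mm diameter, 51 mm tall, and spins freely on its stem. It runs on a circle of 45 mm radius round the vertical axis through the press origin; at wheel angle 0 it stands at press y -45 mm. Housings under it reach 88 mm over the bench.
- flywheel (a joint): Flywheel angle, rad, growing anticlockwise seen from above; 0 is the start of the stroke (it stands 0.02 to 0.12 past it at first), 2 pi = 6.283 is the solid stop after one turn. It stays where it is left near 0 and 2 pi; between, the ram's return spring pushes back with up to about 8 N at the knob in the first half turn and drives it on as much in the second.
- ram (a joint): Ram travel, m: 0 drawn back, 0.090 fully out at half a turn; driven by the wheel through the connecting rod.
- knob_slide (a joint): How far the knob has given on its spring slide, m, along the tangent of its circle; positive = ahead, anticlockwise of its rest place on the wheel. Stiffness 1.6 N per mm, ends at 12 mm either way; marks on the housing at 5 and 8 mm from the knob's rest edge.
- block_a: Largest wooden block, 60 x 150 x 46 mm, origin at the centre of its underside; a bystander.
- block_b: Middle wooden block, 56 x 111 x 41 mm, lies on the largest; origin at the centre of its underside; a bystander.
- mug: White mug, 83 x 113 x 93 mm, origin under its centre; a bystander.
- offcut_0: Dark speckled sheet offcut, 56 x 103 x 11 mm, origin under its centre; a bystander.
- blade_vial: White tube with a red cap, 20 x 150 x 20 mm, lying, origin under its centre; a bystander.
- marker: Marker pen, white and red, 17 x 135 x 16 mm, lying, origin under its centre; a bystander.

How it is judged:
By the outcome, as a careful person would: the job done as asked, in the order asked, and still so for the second after the job is handed in, with the robot touching nothing.
It also fails if it takes over 72 s, if anything falls off the work surface, if the arm or the gripper's body presses on something with over 40 N, if the wrist force passes 120 N, or if a joint passes its speed limit or range.

## Working session

There is one attempt and no reset: what is moved stays moved. The work goes in short steps, Python scripts to look and compute and a shell command to move; the robot and the scene stay as the last step left them, time stands still between calls to the robot, and variables do not carry over. Pictures are saved under pics/ and viewed, and the job is handed in when it is done.

```bash
ls; mkdir -p pics; cat > h.py <<'E'
import numpy as np, cv2
from workcell import ctrl
def ray(c,u,v):
    x=(u-c['cx'])/c['fx'];y=(v-c['cy'])/c['fy'];r=np.hypot(x,y);s=r
    for _ in range(20): s=r/(1+c['k1']*s*s)
    f=s/r if r>0 else 1
    return np.array([x*f,y*f,1.0])
def world(c,u,v,d): return np.array(c['R']).T@(ray(c,u,v)*d-np.array(c['t']))
def onz(c,u,v,z):
    R=np.array(c['R']);t=np.array(c['t']);o=-R.T@t;w=R.T@ray(c,u,v);return o+w*(z-o[2])/w[2]
def proj(c,X):
    p=np.array(c['R'])@np.array(X)+np.array(c['t']);x,y=p[0]/p[2],p[1]/p[2];f=1+c['k1']*(x*x+y*y)
    return np.array([c['cx']+c['fx']*x*f,c['cy']+c['fy']*y*f])
def cloud(c,d,mask=None):
    m=d>0
    if mask is not None:m&=mask
    v,u=np.nonzero(m);return np.array([world(c,a,b,d[b,a]) for a,b in zip(u,v)]).reshape(-1,3)
E
python3 - <<'E'
from h import *
for n in ('scene','top'):
    im,d=ctrl.snapshot(n);cv2.imwrite(f'pics/{n}0.png',im);np.save(f'{n}0.npy',d)
    c=ctrl.get_calibration(n);print(n,{k:np.round(v,3).tolist() for k,v in c.items()}, 'cam',-np.array(c['R']).T@np.array(c['t']))
print(ctrl.read_state())
E
```

```text
pics
scene {'fx': 443.896, 'fy': 443.896, 'cx': 315.754, 'cy': 199.991, 'k1': -0.062, 'R': [[0.541, -0.841, 0.003], [-0.359, -0.234, -0.904], [0.761, 0.488, -0.428]], 't': [-0.167, 0.271, 0.764]} cam [-0.39374918 -0.45017918  0.57231199]
top {'fx': 369.453, 'fy': 369.453, 'cx': 321.281, 'cy': 195.612, 'k1': -0.03, 'R': [[-0.0, -1.0, -0.005], [-0.992, 0.001, -0.13], [0.13, 0.005, -0.991]], 't': [0.096, 0.471, 0.923]} cam [0.34705598 0.09112845 0.97684888]
{'time': 0.1, 'joint_positions': array([ 1.06671063e+00,  1.81447793e-01,  1.60783599e+00,  7.67987309e-06,
        1.35381834e+00, -2.06281392e-01]), 'qd': array([-0.00125877, -0.00188996, -0.00137226, -0.00090689,  0.00011678,
       -0.00032394]), 'effort': array([-1.11690892e-04, -4.34825635e+01, -3.42697048e+01,  7.02830474e-02,
        3.39837593e-02, -5.72227714e-05]), 'eef_pos': array([0.1684649 , 0.5492942 , 0.23794571]), 'eef_rot': array([-0.69878259,  0.69978148, -0.1050897 ,  0.10471355]), 'wrist_force': array([ 0.32993999, -0.08978614,  1.30193771]), 'wrist_torque': array([-0.01516376, -0.01718708,  0.01178899]), 'opening': 0.08780510373850992}
```

View pics/scene0.png

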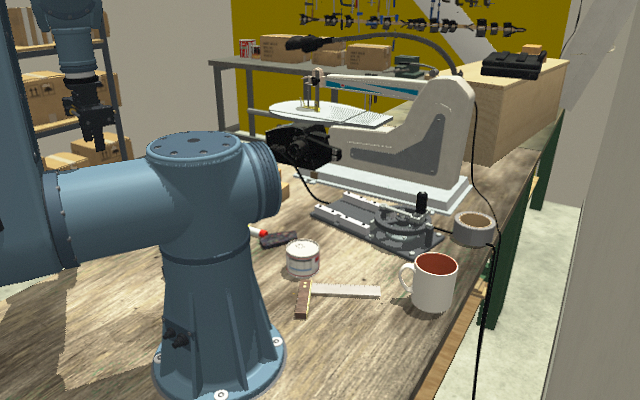

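View pics/top0.png

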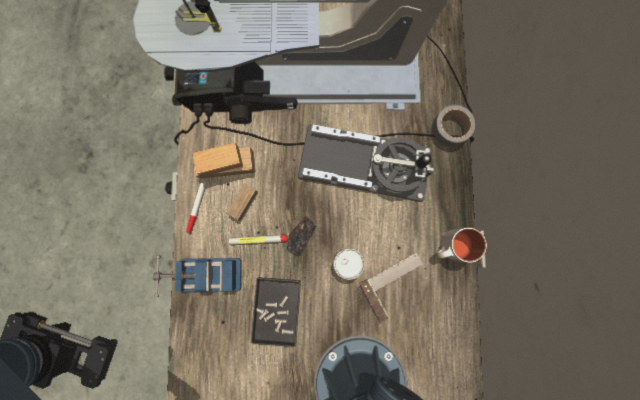

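```bash
python3 - <<'E'
from h import *
for q in ('block_c','press','knob_mid'):
    for n in ('top','scene'):
        r=ctrl.cut_out(n,q)
        for i,a in enumerate(r[:3]): print(q,n,round(a['p'],2),np.round(a['extent']),a['region'].sum())
        if r: np.save(f'm_{q}_{n}.npy',r[0]['region'])
E
```

```text
block_c top 0.84 [223. 162.  58.  28.] 398
block_c top 0.71 [218. 158.  49.  33.] 1209
block_c top 0.61 [243. 203.  26.  32.] 564
block_c scene 0.4 [285. 192.   9.  19.] 155
press scene 0.65 [378. 227. 132.  69.] 5186
knob_mid top 0.69 [424. 161.  14.  12.] 144
knob_mid scene 0.64 [420. 202.  14.  20.] 217
```

The top view shows block_c alone at about (243,203), the two larger blocks stacked at about (222,159), and the press at (365,160). The knob is at (424,161), on the wheel's right-hand side. Next I'll measure these precisely.

```bash
python3 - <<'E'
from h import *
im=cv2.imread('pics/top0.png')
a=cv2.resize(im[110:215,290:445],None,fx=5,fy=5,interpolation=cv2.INTER_CUBIC);cv2.imwrite('pics/press0.png',a)
c=ctrl.get_calibration('top');d=np.load('top0.npy')
r=ctrl.cut_out('top','block_c')
for q in r:
    if abs(q['extent'][0]-243)<8: m=q['region']
np.save('m_bc.npy',m)
P=cloud(c,d,m);print('z',np.percentile(P[:,2],[5,25,50,75,95]))
T=P[P[:,2]>0.028];
v,u=np.nonzero(m)
W=np.array([onz(c,x,y,0.036)[:2] for x,y in zip(u,v)])
for X in (T[:,:2],W):
    print(cv2.minAreaRect((X*1000).astype(np.float32)),X.mean(0))
a=cv2.resize(im[140:250,180:320],None,fx=5,fy=5,interpolation=cv2.INTER_CUBIC);cv2.imwrite('pics/blk0.png',a)
mk=np.load('m_knob_mid_top.npy');P=cloud(c,d,mk);P=P[P[:,2]>0.135];print('knob',P.mean(0),np.ptp(P,0),len(P))
E
```

```text
z [0.00301977 0.03200861 0.03423484 0.03562885 0.0375609 ]
((456.8843078613281, 303.0157775878906), (35.53407287597656, 87.50155639648438), 59.676536560058594) [0.45604439 0.30204514]
((454.56353759765625, 299.653076171875), (45.89682388305664, 87.11798858642578), 62.08601760864258) [0.45403231 0.29915308]
knob [ 0.54316425 -0.14599454  0.14121705] [0.02150471 0.02031708 0.00853349] 75
```

View pics/press0.png

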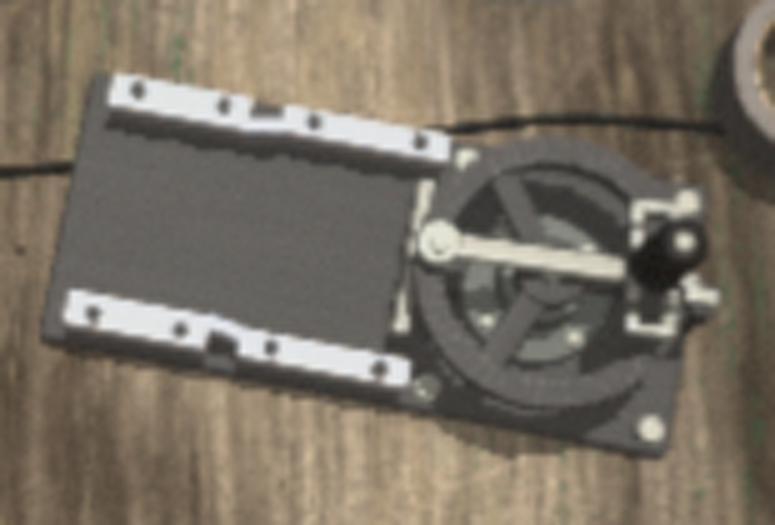

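View pics/blk0.png

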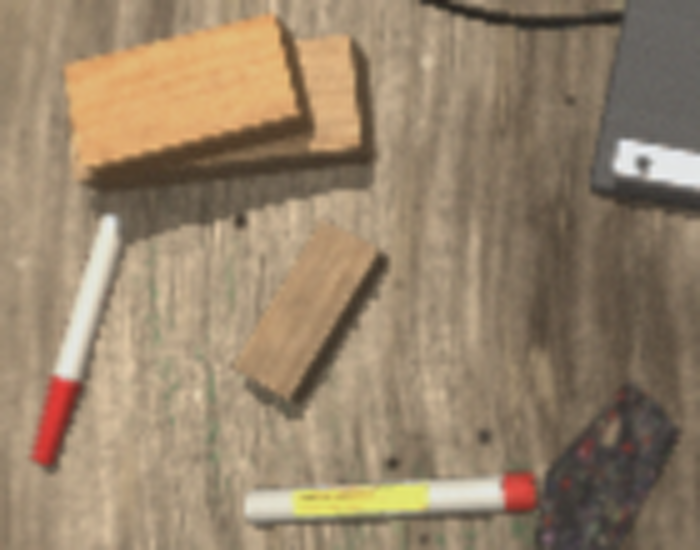

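```bash
python3 - <<'E'
from h import *
im=cv2.imread('pics/top0.png');c=ctrl.get_calibration('top');d=np.load('top0.npy')
# rails
g=im.min(2); sub=np.zeros_like(g); sub[120:190,298:384]=g[120:190,298:384]
print('rail brightness',np.percentile(sub[sub>0],[50,90,98]))
b=(sub>135).astype(np.uint8)
n,l,s,_=cv2.connectedComponentsWithStats(b)
R=[]
for i in range(1,n):
    if s[i,4]>60:
        v,u=np.nonzero(l==i)
        W=np.array([onz(c,x,y,0.036)[:2] for x,y in zip(u,v)])
        r=cv2.minAreaRect((W*1000).astype(np.float32));print(s[i],r)
# user-corner approach
def wc(pts,o,z): return np.array([onz(c,o[0]+(p[0]+.5)/5-.5,o[1]+(p[1]+.5)/5-.5,z)[:2] for p in pts])
print('top rail',wc([(110,75),(450,132),(447,160),(107,105)],(290,110),.036))
print('low rail',wc([(68,290),(412,355),(408,385),(63,318)],(290,110),.036))
print('plate',wc([(100,75),(42,342),(662,455)],(290,110),.012))
print('knob top',wc([(683,242)],(290,110),.142))
B=wc([(328,220),(385,257),(292,403),(237,365)],(180,140),.036);print('block',B,B.mean(0),np.linalg.norm(np.diff(B,axis=0),axis=1))
e=cv2.resize(cv2.merge([g]*3)[110:215,290:445],None,fx=5,fy=5,interpolation=cv2.INTER_NEAREST)
E
```

```text
rail brightness [ 96. 204. 227.]
[311 124  69  19 466] ((645.158935546875, 31.63463592529297), (181.71275329589844, 38.88166809082031), 80.93832397460938)
[372 146  12  16  96] ((581.06884765625, -50.89590072631836), (28.653182983398438, 40.15475082397461), 88.69412231445312)
[302 168  70  19 422] ((518.68798828125, 55.731040954589844), (181.84829711914062, 18.70905876159668), 78.96566009521484)
top rail [[ 0.65942717  0.12129693]
 [ 0.62822064 -0.05738358]
 [ 0.61307966 -0.05547676]
 [ 0.64305617  0.12281752]]
low rail [[ 0.5438202   0.14269621]
 [ 0.50945363 -0.03518866]
 [ 0.49377966 -0.03284133]
 [ 0.52904273  0.1451918 ]]
plate [[ 0.66740663  0.12747881]
 [ 0.52075545  0.1576258 ]
 [ 0.460171   -0.1691566 ]]
knob top [[ 0.54411421 -0.14743142]]
block [[0.50192512 0.2924762 ]
 [0.48256866 0.26247369]
 [0.40729849 0.30841478]
 [0.42675061 0.33726776]] [0.45463572 0.30015811] [0.03570467 0.08818267 0.03479769]
```

```bash
cat > fit.py <<'E'
from h import *
from scipy.optimize import least_squares
from scipy.ndimage import gaussian_filter
c=ctrl.get_calibration('top');im=cv2.imread('pics/top0.png')
S=8;u0,v0,w,hh=292,112,100,90
def toC(P): return ((P-np.array([u0,v0])+.5)*S*16-8).astype(np.int32)
def render(polys,box=(292,112,100,90)):
    u0,v0,w,hh=box
    m=np.zeros((hh*S,w*S),np.uint8)
    for p in polys:
        cv2.fillPoly(m,[((p-np.array([u0,v0])+.5)*S*16-8).round().astype(np.int32)],255,shift=4)
    return cv2.resize(m,(w,hh),interpolation=cv2.INTER_AREA).astype(float)/255
def W(x,y,a,px,py,z): return [x+px*np.cos(a)+py*np.sin(a),y-px*np.sin(a)+py*np.cos(a),z]
def rails(x,y,a,o):
    out=[]
    for s in (-1,1):
        q=[(53,59),(53,149),(49.5,165),(49.5,241),(o,241),(o,59)]
        out.append(np.array([proj(c,W(x,y,a,s*X/1e3,Y/1e3,.036)) for X,Y in q]))
    return out
E
python3 - <<'E'
from fit import *
from scipy.optimize import minimize
g=im.min(2)[112:202,292:392].astype(float)
g[:, 76:]=np.nan # exclude ram/wheel side partly
ok=np.isfinite(g)
def cost(p):
    m=gaussian_filter(render(rails(p[0]/1e3,p[1]/1e3,p[2]/100,p[3])),.6)
    return -np.corrcoef(m[ok],g[ok])[0,1]
best=None
for x0 in ([550,-104,18,67],[552,-102,17,66],[549,-105,19,68]):
    r=minimize(cost,x0,method='Nelder-Mead',options=dict(xatol=.02,fatol=1e-6,initial_simplex=np.array(x0)+np.vstack([np.zeros(4),np.diag([2,2,2,2])])));print(r.x,r.fun)
    if best is None or r.fun<best.fun:best=r
x,y,a=best.x[0]/1e3,best.x[1]/1e3,best.x[2]/100
np.save('press.npy',[x,y,a])
v=im.copy();big=cv2.resize(v[110:215,290:445],None,fx=5,fy=5,interpolation=cv2.INTER_CUBIC)
for p in rails(x,y,a,best.x[3]): cv2.polylines(big,[(((p-[290,110]+.5)*5-.5)).round().astype(np.int32)],True,(0,0,255),1)
for pt in [(0,0,.012),(0,.122,.012),(0,-.045,.142)]:
    p=proj(c,W(x,y,a,*pt)); cv2.circle(big,tuple(int(t) for t in ((p-[290,110]+.5)*5-.5)),4,(0,255,0),1)
cv2.imwrite('pics/fit.png',big)
d=np.load('top0.npy');m=np.zeros(d.shape,bool);m[110:215,290:445]=1
P=cloud(c,d,m);dx,dy=P[:,0]-x,P[:,1]-y
px=dx*np.cos(a)-dy*np.sin(a);py=dx*np.sin(a)+dy*np.cos(a)
for lo in range(-80,260,10):
    k=(py*1e3>=lo)&(py*1e3<lo+10)&(abs(px)<.06)
    if k.sum(): print(lo,np.round(np.percentile(P[k,2],[50,90,100])*1e3),k.sum())
k=P[:,2]>.09;print(np.c_[px,py,P[:,2]][k].mean(0))
# block fit
gb=im.astype(float)
E
```

```text
[ 548.89956817 -103.74338716   19.10694221   68.56052069] -0.8344445406861879
[ 548.7380526  -103.68155456   19.15713886   68.56191268] -0.8344669088794925
[ 548.96234655 -103.92580612   18.96210418   68.45529728] -0.834340451812618
-80 [14. 70. 75.] 98
-70 [17. 67. 72.] 68
-60 [ 72. 111. 145.] 136
-50 [ 64. 142. 144.] 249
-40 [ 64. 133. 144.] 314
-30 [25. 73. 79.] 175
-20 [26. 74. 79.] 158
-10 [38. 74. 78.] 163
0 [60. 74. 78.] 136
10 [60. 72. 79.] 183
20 [56. 64. 78.] 207
30 [25. 71. 78.] 187
40 [60. 74. 78.] 163
50 [61. 76. 81.] 177
60 [41. 76. 79.] 193
70 [13. 38. 69.] 199
80 [12. 35. 38.] 168
90 [12. 35. 39.] 171
100 [12. 34. 39.] 171
110 [12. 34. 41.] 170
120 [12. 35. 39.] 169
130 [12. 33. 43.] 168
140 [12. 34. 38.] 169
150 [13. 34. 39.] 171
160 [12. 35. 38.] 173
170 [12. 35. 39.] 167
180 [12. 36. 39.] 168
190 [12. 36. 41.] 168
200 [13. 35. 39.] 169
210 [12. 35. 39.] 169
220 [13. 36. 41.] 163
230 [12. 36. 41.] 169
240 [12. 14. 35.] 155
250 [ 7. 12. 14.] 143
[ 0.00042227 -0.04115883  0.12587203]
```

View pics/fit.png

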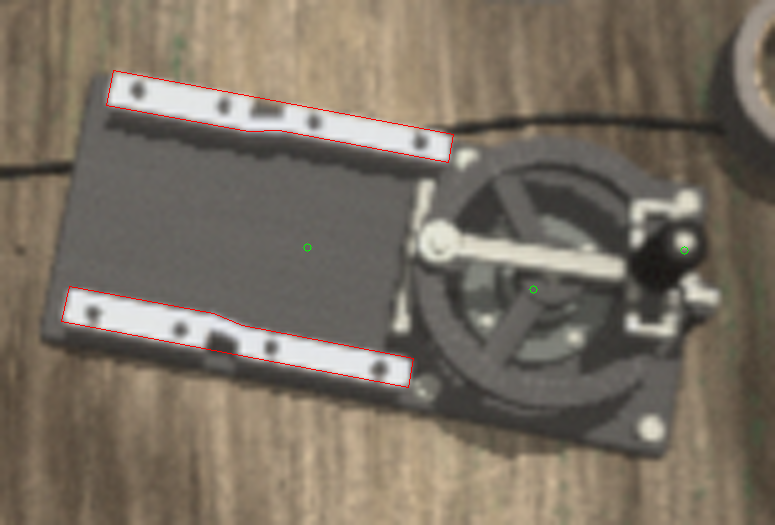

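The fitted rails overlay sits exactly on the white rails, so the press is at (0.5488, -0.1037) and its pushing direction is turned 11° from +y towards +x. Next I'll fit the block and check clearance to the stack.

```bash
python3 - <<'E'
from fit import *
from scipy.optimize import minimize
from scipy.spatial.transform import Rotation as Ro
box=(218,176,54,54)
def blk(x,y,a,z=.036): # a: angle of long axis
    l=np.array([np.cos(a),np.sin(a)]);s=np.array([-l[1],l[0]])
    f=lambda z:np.array([proj(c,[*(np.array([x,y])+i*l*.0455+j*s*.0175),z]) for i,j in((1,1),(1,-1),(-1,-1),(-1,1))])
    return f(z),f(z-.036)
roi=im[176:230,218:272].astype(float)
lab=cv2.cvtColor(roi.astype(np.uint8),cv2.COLOR_BGR2LAB).astype(float)
def cost(p,ch):
    m=gaussian_filter(render([blk(p[0]/1e3,p[1]/1e3,p[2]/50)[0]],box),.6)
    X=np.c_[m.ravel(),np.ones(m.size)];yv=ch.ravel()
    # restrict to near
    near=gaussian_filter(m,3).ravel()>.06
    r=np.linalg.lstsq(X[near],yv[near],rcond=None);return r[1][0]/((yv[near]-yv[near].mean())**2).sum()
mask=np.load('m_bc.npy')[176:230,218:272].astype(float)
for nm,ch in (('L',lab[...,0]),('a',lab[...,1]),('b',lab[...,2]),('R-B',roi[...,2]-roi[...,0])):
    x0=[456,301,-.54*50];r=minimize(cost,x0,args=(ch,),method='Nelder-Mead',options=dict(xatol=.02,fatol=1e-6,initial_simplex=np.array(x0)+np.vstack([np.zeros(3),np.diag([3,3,3])])))
    print(nm,r.x[:2],np.degrees(r.x[2]/50),r.fun)
    if nm=='b' : np.save('blk.npy',[r.x[0]/1e3,r.x[1]/1e3,r.x[2]/50])
B=np.load('blk.npy')
big=cv2.resize(im[140:250,180:320],None,fx=5,fy=5,interpolation=cv2.INTER_CUBIC)
for p in blk(*B): cv2.polylines(big,[(((p-[180,140]+.5)*5-.5)).round().astype(np.int32)],True,(0,0,255),1)
q=[(67,65),(275,15),(305,115),(80,168)]
print('stack',np.round([onz(c,180+(p[0]+.5)/5-.5,140+(p[1]+.5)/5-.5,.087)[:2] for p in q],3))
s=ctrl.read_state();w,x,y,z=s['eef_rot'];print(np.round(Ro.from_quat([x,y,z,w]).as_matrix(),4))
cv2.imwrite('pics/blkfit.png',big)
E
```

```text
L [471.95736227 297.83300666] -27.660252200105617 0.8366765630612807
a [456.9170683  302.80877569] -30.158136138754475 0.14085062787462632
b [457.94382416 303.31010431] -30.397654333166432 0.23693304417717623
R-B [457.33631616 303.65280278] -30.434686443649785 0.2372015296602198
stack [[0.572 0.414]
 [0.597 0.311]
 [0.546 0.294]
 [0.52  0.405]]
[[ 9.560e-01 -1.000e-04  2.934e-01]
 [-2.934e-01 -1.000e-04  9.560e-01]
 [-0.000e+00 -1.000e+00 -2.000e-04]]
```

View pics/blkfit.png

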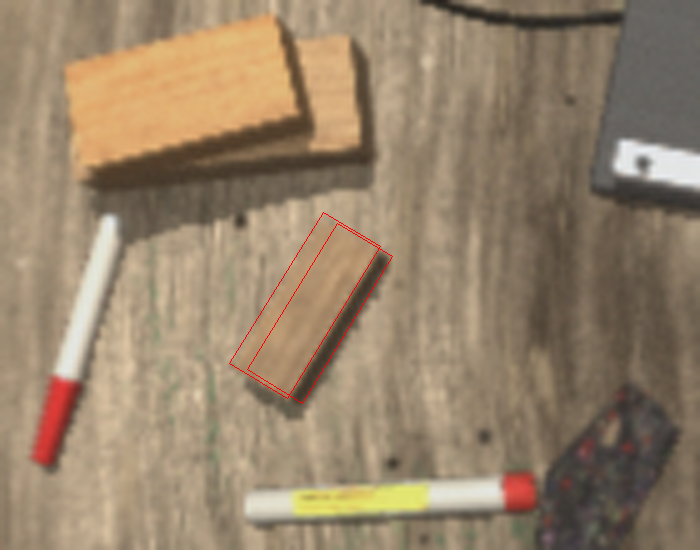

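```bash
python3 -m handwheel '[0.055,0.02,-0.025,0,3,0, 0.11,0.04,-0.05,0,6,0, 0.165,0.06,-0.075,0,9,0, 0.22,0.08,-0.1,0,11,0, 0.275,0.1,-0.125,0,13.3,0, 0.33,0.118,-0.148,0,13.3,0, 0.33,0.118,-0.148,0,13.3,0, 0.33,0.118,-0.148,0,13.3,0, 0.33,0.118,-0.148,0,13.3,0]' -1
python3 - <<'E'
from h import *
im,d=ctrl.snapshot('top');cv2.imwrite('pics/t1.png',im[100:300,150:450].repeat(2,0).repeat(2,1))
from scipy.spatial.transform import Rotation as Ro
w,x,y,z=ctrl.read_state()['eef_rot'];print(np.round(Ro.from_quat([x,y,z,w]).as_matrix(),4))
E
```

```text
time: 1.58
eef_pos: [0.4399, 0.3125, 0.1212]
eef_rot: [0.683, -0.682, 0.185, -0.185]
wrist_force: [-0.4, -0.1, -0.8]
opening: 0.0882
[[ 8.639e-01  5.000e-04  5.036e-01]
 [-5.036e-01  4.000e-04  8.639e-01]
 [ 2.000e-04 -1.000e+00  6.000e-04]]
```

View pics/t1.png

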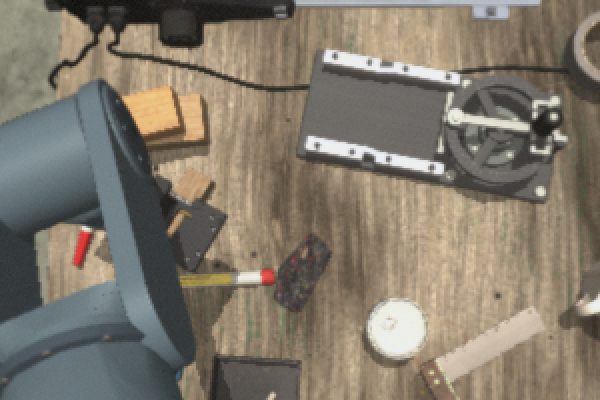

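The gripper is over the block and clear of the stack, with block_c visible at about (190,185) in the crop. I'll go down and grip.

```bash
python3 -m handwheel '[0.001,0.045,-0.001,0,0,0, 0.001,0.08,-0.001,0,0,0, 0.001,0.105,-0.001,0,0,0, 0.001,0.105,-0.001,0,0,0]' -1
python3 -m handwheel '[0,0,0,0,0,0, 0,0,0,0,0,0, 0,0,0,0,0,0, 0,0,0,0,0,0, 0,0,0,0,0,0, 0,0,0,0,0,0]' 1
```

```text
time: 2.12
eef_pos: [0.438, 0.3116, 0.0148]
eef_rot: [-0.682, 0.683, -0.185, 0.183]
wrist_force: [-0.1, 0.1, -0.3]
opening: 0.0885
time: 2.88
eef_pos: [0.4381, 0.3117, 0.015]
eef_rot: [-0.682, 0.683, -0.185, 0.183]
wrist_force: [0.0, 0.1, 1.7]
opening: 0.0349
```

```bash
python3 -m handwheel '[0,-0.03,0,0,0,0, 0,-0.065,0,0,0,0, 0,-0.085,0,0,0,0, 0.04,-0.085,-0.03,0,-3,0, 0.08,-0.085,-0.06,0,-6,0, 0.12,-0.085,-0.095,0,-10,0, 0.16,-0.085,-0.127,0,-14,0, 0.2,-0.085,-0.16,0,-17,0, 0.245,-0.085,-0.195,0,-19.3,0, 0.245,-0.085,-0.195,0,-19.3,0, 0.245,-0.085,-0.195,0,-19.3,0]'
python3 - <<'E'
from h import *
from scipy.spatial.transform import Rotation as Ro
s=ctrl.read_state();w,x,y,z=s['eef_rot'];print(s['eef_pos'],np.round(Ro.from_quat([x,y,z,w]).as_matrix(),4))
im,d=ctrl.snapshot('top');cv2.imwrite('pics/t2.png',cv2.resize(im[100:250,250:450],None,fx=4,fy=4,interpolation=cv2.INTER_CUBIC));np.save('t2.npy',d);cv2.imwrite('pics/t2raw.png',im)
im,d=ctrl.snapshot('scene');cv2.imwrite('pics/s2.png',cv2.resize(im[130:280,260:460],None,fx=4,fy=4,interpolation=cv2.INTER_CUBIC));np.save('s2.npy',d);cv2.imwrite('pics/s2raw.png',im)
E
```

```text
time: 4.25
eef_pos: [0.5517, 0.0203, 0.0994]
eef_rot: [-0.704, 0.704, -0.069, 0.066]
wrist_force: [-0.5, -0.3, -0.1]
opening: 0.0346
[0.55168737 0.02028621 0.09943621] [[ 9.819e-01 -4.100e-03  1.892e-01]
 [-1.892e-01 -3.000e-04  9.819e-01]
 [-4.000e-03 -1.000e+00 -1.100e-03]]
```

View pics/t2.png

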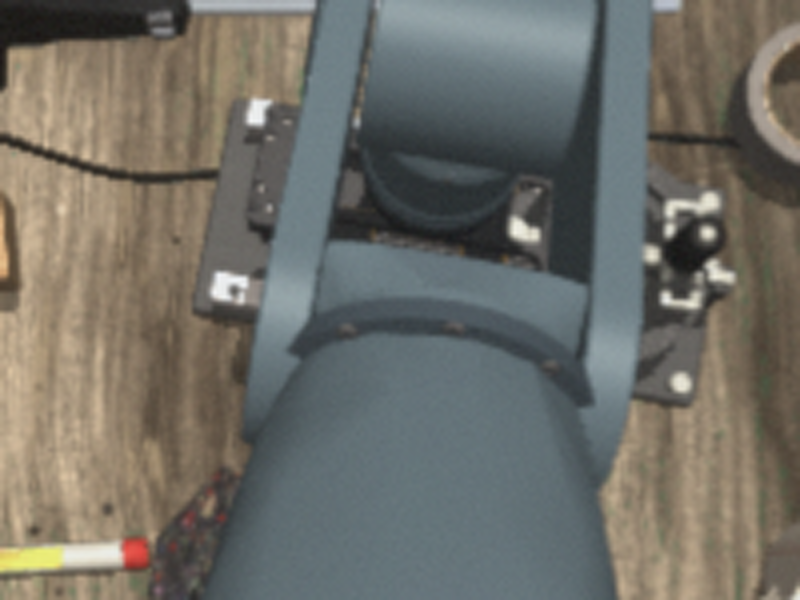

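View pics/s2.png

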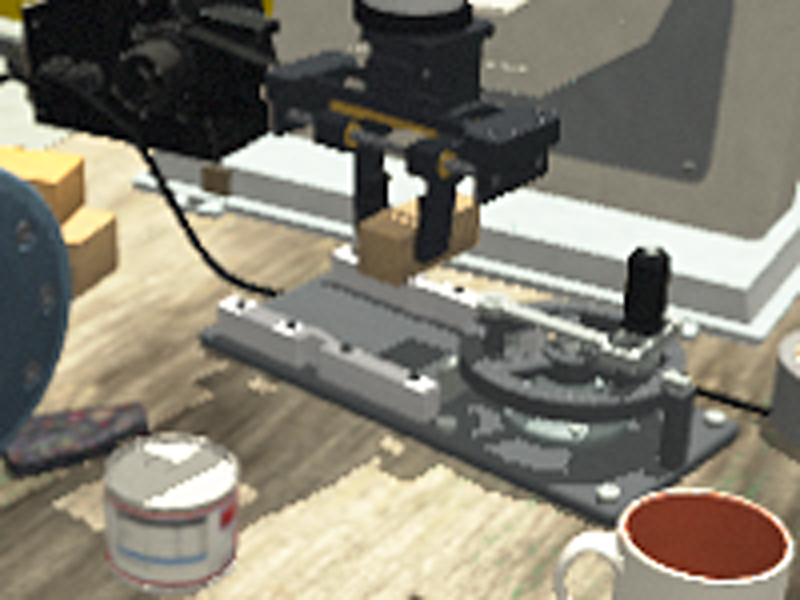

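The scene view shows the block held level over the pocket, with its near end at about (385,250) in the crop and the ram free. I'll work out the block's offset in the hand from this view, checking the camera against the rails.

```bash
cat > ov.py <<'E'
from fit import *
cs=ctrl.get_calibration('scene')
X,Y,A=np.load('press.npy')
def pw(px,py,z): return W(X,Y,A,px,py,z)
def box3(cx,cy,ang,z0,hx=.0455,hy=.0175,h=.036):
    l=np.array([np.cos(ang),np.sin(ang)]);s=np.array([-l[1],l[0]])
    return [[*(np.array([cx,cy])+i*l*hx+j*s*hy),z] for z in(z0,z0+h) for i,j in((1,1),(1,-1),(-1,-1),(-1,1))]
def draw(big,o,f,cam,pts,edges,col):
    q=[tuple(int(round(t)) for t in ((proj(cam,p)-o+.5)*f-.5)) for p in pts]
    for a,b in edges: cv2.line(big,q[a],q[b],col,1)
BE=[(0,1),(1,2),(2,3),(3,0),(4,5),(5,6),(6,7),(7,4),(0,4),(1,5),(2,6),(3,7)]
def drawrails(big,o,f,cam):
    for s in(-1,1):
        q=[(53,59),(53,149),(49.5,165),(49.5,241),(68.5,241),(68.5,59)]
        draw(big,o,f,cam,[pw(s*a/1e3,b/1e3,.036) for a,b in q],[(i,(i+1)%6) for i in range(6)],(0,0,255))
E
python3 - <<'E'
from ov import *
im=cv2.imread('pics/s2raw.png');o=np.array([330,160]);f=8
big=cv2.resize(im[160:235,330:425],None,fx=f,fy=f,interpolation=cv2.INTER_CUBIC)
drawrails(big,o,f,cs)
t=np.array([.5517,.0203]);tx=np.array([.9819,-.1892]);
for s,col in((.0204,(0,255,0)),):
    p=t+tx*s; draw(big,o,f,cs,box3(*p,np.arctan2(tx[1],tx[0]),.0844),BE,col)
cv2.imwrite('pics/ov2.png',big)
E
```

```text
(no output)
```

View pics/ov2.png

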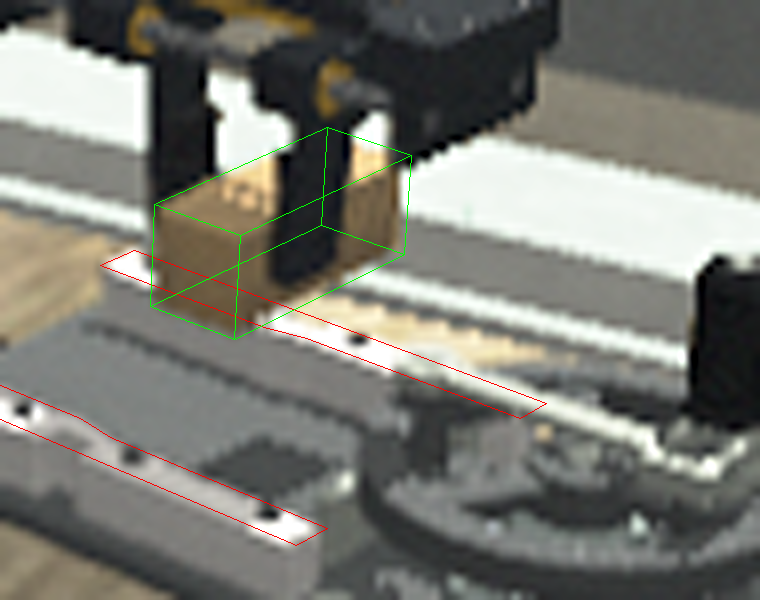

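The block overlay matches to about a pixel, so it sits about 20 mm off the tool centre, as planned. I'll lower it into the pocket.

```bash
python3 -m handwheel '[0.0005,0.03,0,0,0,0, 0.0005,0.05,0,0,0,0, 0.0005,0.062,0,0,0,0, 0.0005,0.069,0,0,0,0, 0.0005,0.071,0,0,0,0, 0.0005,0.071,0,0,0,0]'
```

```text
time: 5.1
eef_pos: [0.5521, 0.0212, 0.029]
eef_rot: [-0.704, 0.704, -0.067, 0.065]
wrist_force: [-0.3, 0.4, -1.5]
opening: 0.0346
```

```bash
python3 -m handwheel '[0,0.001,-0.001,0,0,0, 0,0.002,-0.001,0,0,0, 0,0.002,-0.001,0,0,0]'
python3 - <<'E'
from ov import *
im,d=ctrl.snapshot('scene');cv2.imwrite('pics/s3raw.png',im)
o=np.array([330,160]);f=8
big=cv2.resize(im[160:235,330:425],None,fx=f,fy=f,interpolation=cv2.INTER_CUBIC)
drawrails(big,o,f,cs)
s=ctrl.read_state();t=s['eef_pos'][:2];tx=np.array([.9819,-.1892])
draw(big,o,f,cs,box3(*(t+tx*.0204),np.arctan2(tx[1],tx[0]),.012),BE,(0,255,0))
cv2.imwrite('pics/ov3.png',big)
E
```

```text
time: 5.48
eef_pos: [0.552, 0.0202, 0.0271]
eef_rot: [-0.704, 0.704, -0.067, 0.065]
wrist_force: [-0.3, -0.6, 0.5]
opening: 0.0345
```

View pics/ov3.png

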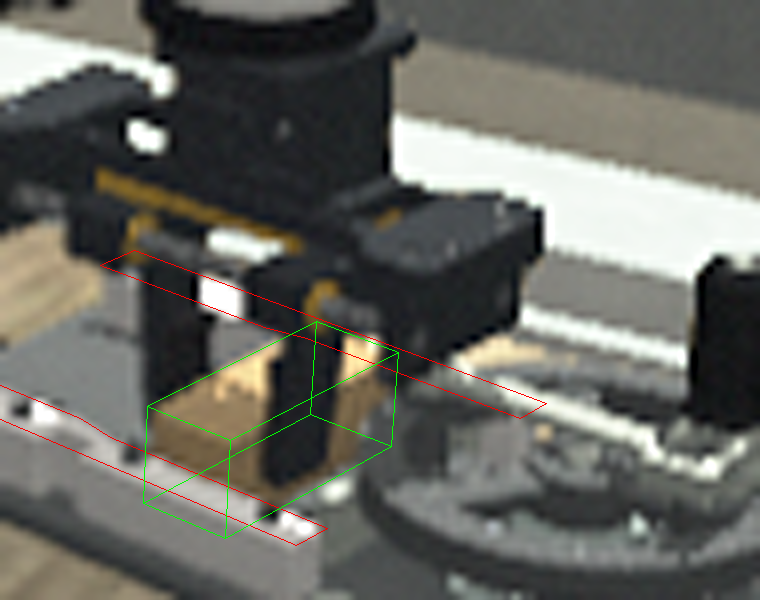

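```bash
python3 -m handwheel '[0,0,0,0,0,0, 0,0,0,0,0,0, 0,0,0,0,0,0]' -0.13
python3 -m handwheel '[0,-0.03,0,0,0,0, 0,-0.08,0,0,0,0, 0,-0.13,0,0,0,0, 0,-0.18,0,0,0,0, 0,-0.18,0,0,0,0]' -0.13
python3 -m handwheel '[0,0,-0.06,0,0,0, 0,0,-0.12,0,0,0, 0,0,-0.18,0,0,0, 0,0,-0.22,0,0,0, 0,0,-0.22,0,0,0]'
python3 - <<'E'
from ov import *
im,d=ctrl.snapshot('top');cv2.imwrite('pics/t4raw.png',im);np.save('t4.npy',d)
cv2.imwrite('pics/t4.png',cv2.resize(im[110:215,290:445],None,fx=5,fy=5,interpolation=cv2.INTER_CUBIC))
im,d=ctrl.snapshot('scene');cv2.imwrite('pics/s4raw.png',im)
o=np.array([330,160]);f=8
big=cv2.resize(im[160:235,330:425],None,fx=f,fy=f,interpolation=cv2.INTER_CUBIC)
drawrails(big,o,f,cs)
draw(big,o,f,cs,box3(*pw(0,.122,0)[:2],-A,.012),BE,(0,255,0))
cv2.imwrite('pics/ov4.png',big)
E
```

```text
time: 5.9
eef_pos: [0.552, 0.0202, 0.0272]
eef_rot: [-0.704, 0.704, -0.067, 0.065]
wrist_force: [-0.5, 0.2, -0.3]
opening: 0.05
time: 6.52
eef_pos: [0.5554, 0.0198, 0.2122]
eef_rot: [-0.703, 0.705, -0.064, 0.069]
wrist_force: [-0.3, -0.1, -0.2]
opening: 0.05
time: 7.15
eef_pos: [0.5131, -0.1986, 0.211]
eef_rot: [-0.703, 0.704, -0.066, 0.07]
wrist_force: [0.1, 0.0, 0.5]
opening: 0.0499
```

View pics/ov4.png

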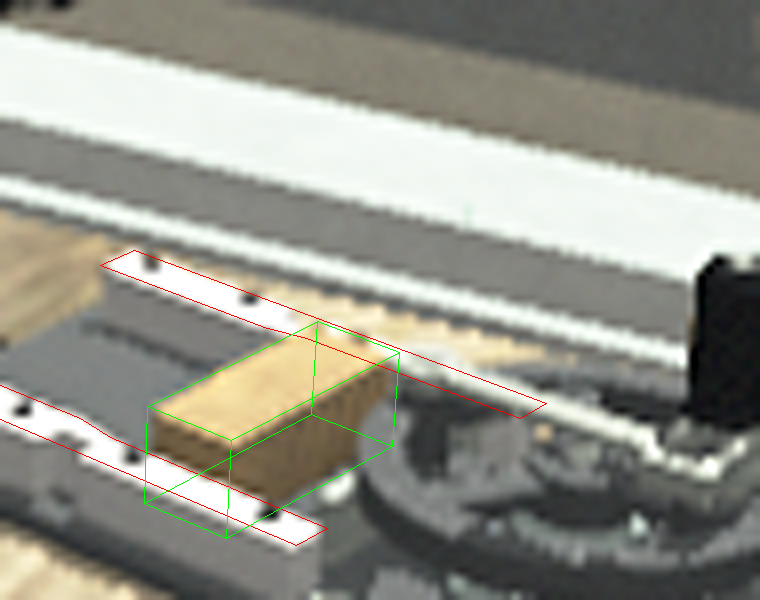

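View pics/t4.png

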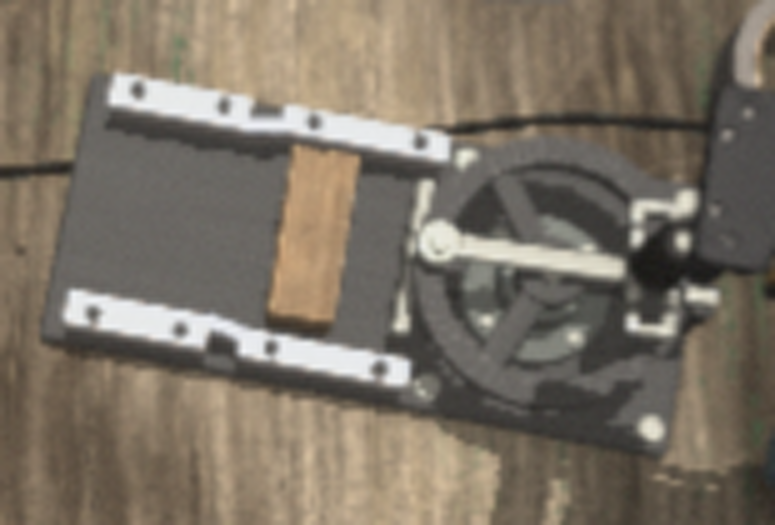

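Block lies across the pocket (crop about (315,235)). I'll fit its position between the rails.

```bash
python3 - <<'E'
from ov import *
from scipy.optimize import minimize
im=cv2.imread('pics/t4raw.png');box=(333,134,40,46)
roi=im[134:180,333:373];lab=cv2.cvtColor(roi,cv2.COLOR_BGR2LAB).astype(float)
def poly(p):
    b=box3(*pw(p[0]/1e3,p[1]/1e3,0)[:2],-A+p[2]/50,.012)[4:];return np.array([proj(c,q) for q in b])
def cost(p,ch):
    m=gaussian_filter(render([poly(p)],box),.6)
    X1=np.c_[m.ravel(),np.ones(m.size)];y=ch.ravel();n=gaussian_filter(m,2.5).ravel()>.06
    return np.linalg.lstsq(X1[n],y[n],rcond=None)[1][0]/((y[n]-y[n].mean())**2).sum()
for nm,i in(('a',1),('b',2)):
    x0=np.array([0,122,0.]);r=minimize(cost,x0,args=(lab[...,i],),method='Nelder-Mead',options=dict(xatol=.02,fatol=1e-6,initial_simplex=x0+np.vstack([np.zeros(3),np.diag([3,3,3])])))
    print(nm,r.x[:2],np.degrees(r.x[2]/50),r.fun)
g=cv2.resize(im[110:215,290:445],None,fx=5,fy=5,interpolation=cv2.INTER_CUBIC)
draw(g,np.array([290,110]),5,c,box3(*pw(r.x[0]/1e3,r.x[1]/1e3,0)[:2],-A+r.x[2]/50,.012),BE[4:8],(0,255,0));drawrails(g,np.array([290,110]),5,c);cv2.imwrite('pics/ov5.png',g)
E
```

```text
a [ -1.46108543 122.06531855] 1.7856983995932563 0.058611853924033855
b [ -1.49627026 122.06231251] 1.7098234909595158 0.02335868216667642
```

View pics/ov5.png

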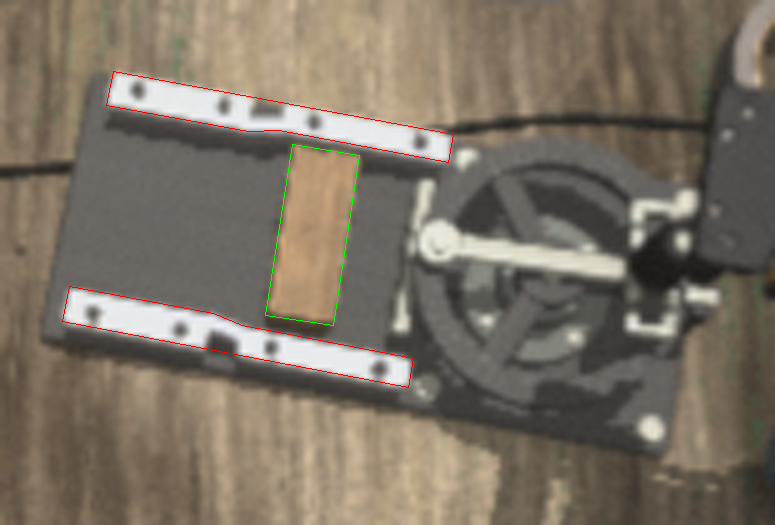

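The block is 1.5 mm off centre with 1.7° of yaw, which is within tolerance. Next, the knob.

```bash
cat > k.py <<'E'
from ov import *
from scipy.spatial.transform import Rotation as Ro
def st():
    s=ctrl.read_state();w,x,y,z=s['eef_rot'];R=Ro.from_quat([x,y,z,w]).as_matrix();return s,R
def knob(q,r=.045): return np.array(pw(r*np.sin(q),-r*np.cos(q),0))[:2]
def rel(tgt,R,p): return np.round(R.T@(np.array(tgt)-p)*1e3,1)
E
python3 - <<'E'
from k import *
s,R=st();print(s['eef_pos'],np.round(s['joint_positions'],3));print(np.round(R,3))
p=s['eef_pos'];print('to knob q=.07',rel([*knob(.07),.103],R,p),knob(.07))
im,d=ctrl.snapshot('top')
for r in ctrl.cut_out('top','knob_mid')[:1]:
    P=cloud(c,d,r['region']);P=P[P[:,2]>.136];print(r['p'],P.mean(0),P.min(0),P.max(0),len(P))
    dx,dy=P[:,0].mean()-X,P[:,1].mean()-Y;print('q est',np.arctan2(dx*np.cos(A)-dy*np.sin(A),-(dx*np.sin(A)+dy*np.cos(A))))
im=cv2.imread('pics/s4raw.png');o=np.array([375,180]);g=cv2.resize(im[180:255,375:455],None,fx=8,fy=8,interpolation=cv2.INTER_CUBIC)
for q,col in((0,(0,0,255)),(.07,(0,255,0))):
    pts=[[*(knob(q)+.013*np.array([np.cos(t),np.sin(t)])),z] for z in(.091,.142) for t in np.arange(24)*np.pi/12]
    draw(g,o,8,cs,pts,[(i,(i+1)%24) for i in range(24)]+[(24+i,24+(i+1)%24) for i in range(24)],col)
cv2.imwrite('pics/kn.png',g)
E
```

```text
[ 0.51373155 -0.19584108  0.21119199] [-0.581  0.148  1.702  0.002  1.287 -1.964]
[[ 0.982  0.005  0.188]
 [-0.188 -0.001  0.982]
 [ 0.005 -1.     0.   ]]
to knob q=.07 [ 19.6 108.3  52.2] [ 0.54328081 -0.14834942]
0.69 [ 0.54337108 -0.14027214  0.14744615] [ 0.49576689 -0.14849016  0.13619465] [ 0.55712472 -0.10147265  0.3103656 ] 42
q est 0.04593354821058815
```

View pics/kn.png

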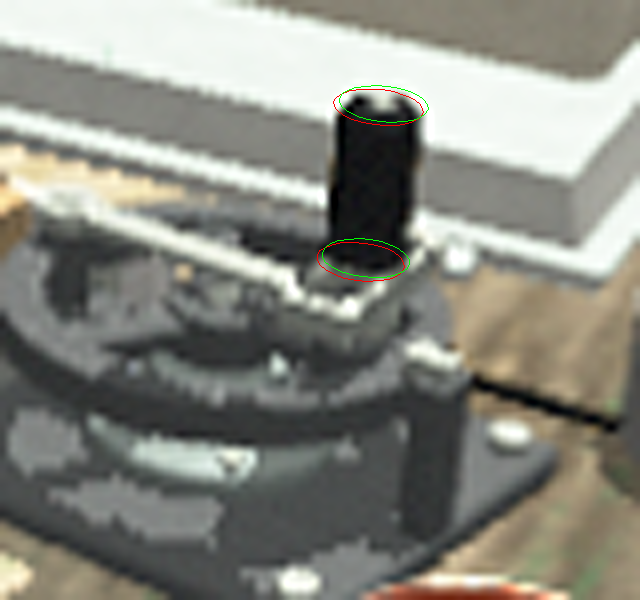

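The knob overlay agrees with q about 0.07. I'll turn the jaws to lie along press x so they drive tangentially at the start and end, staying above the knob.

```bash
python3 -m handwheel '[0.002,0,0.005,0,9,0, 0.004,0,0.01,0,18,0, 0.006,0,0.015,0,27,0, 0.008,0,0.02,0,36,0, 0.01,0,0.025,0,45,0, 0.012,0,0.03,0,54,0, 0.014,0,0.035,0,63,0, 0.016,0,0.04,0,72,0, 0.018,0,0.045,0,81,0, 0.02,0,0.052,0,90,0, 0.02,0,0.052,0,90,0]' -0.13
python3 - <<'E'
from k import *
s,R=st();print(s['eef_pos'],np.round(s['joint_positions'],3));print(np.round(R,3))
print('to knob q=.07',rel([*knob(.07),.103],R,s['eef_pos']))
E
```

```text
time: 8.72
eef_pos: [0.5438, -0.1458, 0.2116]
eef_rot: [-0.454, 0.451, -0.542, 0.545]
wrist_force: [0.5, 0.5, 0.5]
opening: 0.0496
[ 0.54376056 -0.14579312  0.21159547] [-0.474  0.176  1.669  0.002  1.291 -0.291]
[[-0.182  0.005  0.983]
 [-0.983 -0.001 -0.182]
 [-0.    -1.     0.005]]
to knob q=.07 [  2.6 108.6  -0.6]
```

```bash
python3 -m handwheel '[0.0026,0.04,0,0,0,0, 0.0026,0.08,0,0,0,0, 0.0026,0.108,0,0,0,0, 0.0026,0.108,0,0,0,0]' -0.13
python3 - <<'E'
from k import *
s,R=st();print(s['eef_pos']);print(np.round(R,3))
print('to knob q=.07',rel([*knob(.07),.103],R,s['eef_pos']))
im,d=ctrl.snapshot('scene');cv2.imwrite('pics/s6.png',cv2.resize(im[150:260,350:470],None,fx=5,fy=5,interpolation=cv2.INTER_CUBIC))
E
```

```text
time: 9.22
eef_pos: [0.542, -0.147, 0.1012]
eef_rot: [0.454, -0.453, 0.543, -0.542]
wrist_force: [0.3, -0.2, 0.7]
opening: 0.0497
[ 0.54202071 -0.14704982  0.10123002]
[[-0.178  0.     0.984]
 [-0.984  0.002 -0.178]
 [-0.002 -1.     0.   ]]
to knob q=.07 [ 1.1 -1.8  1.5]
```

View pics/s6.png

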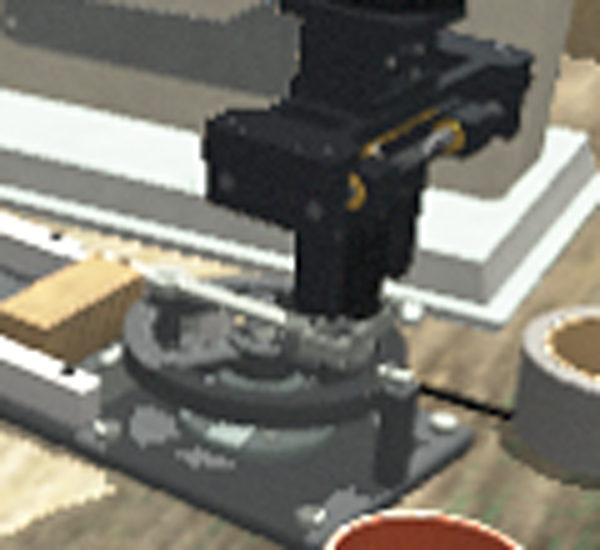

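Knob is between the fingers. I'll trim the position and grip.

```bash
python3 -m handwheel '[0.001,-0.0018,0.0015,0,0,0, 0.001,-0.0018,0.0015,0,0,0]' -0.13
python3 -m handwheel '[0,0,0,0,0,0, 0,0,0,0,0,0, 0,0,0,0,0,0, 0,0,0,0,0,0]' 1
cat > nx.py <<'E'
import sys
from k import *
# nx.py r(mm) step(deg) n z : rows to follow the circle from the present tool pose
def info():
    s,R=st();p=s['eef_pos'];dx,dy=p[0]-X,p[1]-Y
    px,py=dx*np.cos(A)-dy*np.sin(A),dx*np.sin(A)+dy*np.cos(A)
    q=np.arctan2(px,-py)%(2*np.pi)
    f=s['wrist_force'];fx=f[0]*np.cos(A)-f[1]*np.sin(A);fy=f[0]*np.sin(A)+f[1]*np.cos(A)
    print('t %.2f q %.1f deg r %.1f z %.1f  Ftan %.1f Frad %.1f Fz %.1f op %.1f'%(s['time'],np.degrees(q),np.hypot(px,py)*1e3,p[2]*1e3,fx*np.cos(q)+fy*np.sin(q),fx*np.sin(q)-fy*np.cos(q),f[2],s['opening']*1e3))
    return s,R,q
s,R,q=info()
if len(sys.argv)>1:
    qs=[float(a) for a in sys.argv[2:]]
    up=Ro.from_matrix(R)
    base=np.array([[-np.sin(A),0,np.cos(A)],[-np.cos(A),0,-np.sin(A)],[0,-1,0]])
    rv=np.degrees((up.inv()*Ro.from_matrix(base)).as_rotvec());print('turn',np.round(rv,1))
    for a in qs: print(a,np.round(rel([*knob(np.radians(a),float(sys.argv[1])/1e3),.103],R,s['eef_pos']),1))
E
python3 nx.py 45 0 10 20 30
```

```text
time: 9.52
eef_pos: [0.5458, -0.1496, 0.1067]
eef_rot: [-0.455, 0.452, -0.541, 0.544]
wrist_force: [0.5, -0.2, -0.1]
opening: 0.0498
time: 10.02
eef_pos: [0.5459, -0.1496, 0.107]
eef_rot: [-0.455, 0.452, -0.541, 0.544]
wrist_force: [-1.9, 0.4, 4.1]
opening: 0.0252
t 10.03 q 7.4 deg r 46.0 z 107.0  Ftan -1.9 Frad -0.2 Fz 4.1 op 25.2
turn [-0.4  0.7  0. ]
0.0 [-0.7  4.  -5.9]
10.0 [-1.3  4.   1.9]
20.0 [-3.2  4.   9.5]
30.0 [-6.4  4.1 16.6]
```

```bash
sed -i 's/,.103\],R,s/,.106],R,s/' nx.py; python3 -m handwheel '[-0.0013,0.001,0.0015,0,0,0, -0.0018,0.001,0.0045,0,0,0, -0.0027,0.001,0.0075,0,0,0, -0.004,0.001,0.0105,0,0,0, -0.0055,0.001,0.014,0,0,0, -0.0065,0.001,0.0166,0,0,0]'
python3 nx.py 45 35 40 45 50 55 60 65 70
```

```text
time: 10.78
eef_pos: [0.5641, -0.1469, 0.107]
eef_rot: [-0.455, 0.452, -0.54, 0.545]
wrist_force: [-0.1, -0.9, 5.4]
opening: 0.0253
t 10.78 q 30.6 deg r 45.9 z 107.0  Ftan -0.4 Frad 0.8 Fz 5.4 op 25.3
turn [-0.5  0.7  0.1]
35.0 [-2.6  1.   2.5]
40.0 [-5.   1.   5.6]
45.0 [-7.6  1.   8.6]
50.0 [-10.5   1.1  11.3]
55.0 [-13.5   1.1  13.7]
60.0 [-16.8   1.1  15.8]
65.0 [-20.3   1.1  17.7]
70.0 [-23.9   1.1  19.2]
```

```bash
python3 -m handwheel '[-0.0026,0.001,0.0025,0,0,0, -0.005,0.001,0.0056,0,0,0, -0.0076,0.001,0.0086,0,0,0, -0.0105,0.001,0.0113,0,0,0, -0.0135,0.001,0.0137,0,0,0, -0.0168,0.001,0.0158,0,0,0]'
python3 nx.py 45 65 70 75 80 85 90 95 100
python3 - <<'E'
from h import *
im,d=ctrl.snapshot('scene');cv2.imwrite('pics/s7.png',cv2.resize(im[150:260,330:470],None,fx=5,fy=5,interpolation=cv2.INTER_CUBIC))
E
```

```text
time: 11.52
eef_pos: [0.5831, -0.1338, 0.107]
eef_rot: [-0.455, 0.452, -0.54, 0.546]
wrist_force: [-2.8, -0.6, 7.3]
opening: 0.0253
t 11.53 q 59.7 deg r 45.6 z 107.0  Ftan -2.3 Frad -1.8 Fz 7.3 op 25.3
turn [-0.5  0.7  0.1]
65.0 [-4.   1.   1.4]
70.0 [-7.6  1.   3. ]
75.0 [-11.3   1.    4.2]
80.0 [-15.1   1.    5.1]
85.0 [-19.    1.    5.6]
90.0 [-22.9   1.    5.9]
95.0 [-26.8   0.9   5.7]
100.0 [-30.7   0.9   5.3]
```

View pics/s7.png

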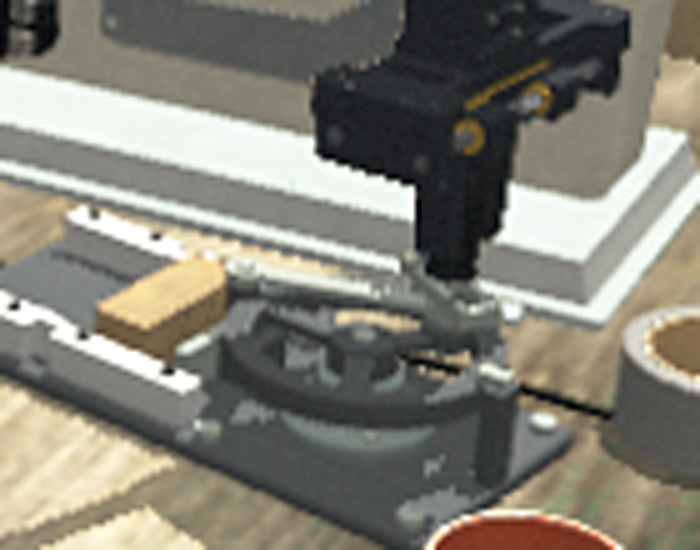

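Wheel and ram are following: the rod has swung and the knob is still gripped. Vertical force is building up, so I'll ease z while carrying on.

```bash
python3 -m handwheel '[-0.004,-0.001,0.0014,0,0,0, -0.0076,-0.001,0.003,0,0,0, -0.0113,-0.001,0.0042,0,0,0, -0.0151,-0.001,0.0051,0,0,0, -0.019,-0.001,0.0056,0,0,0, -0.0229,-0.001,0.0059,0,0,0]'
python3 nx.py 45 95 100 105 110 115 120 125
```

```text
time: 12.32
eef_pos: [0.593, -0.1124, 0.1072]
eef_rot: [-0.454, 0.452, -0.54, 0.546]
wrist_force: [1.4, -5.1, -3.6]
opening: 0.0251
t 12.32 q 89.8 deg r 45.1 z 107.2  Ftan -4.7 Frad 2.3 Fz -3.6 op 25.1
turn [-0.5  0.7  0.2]
95.0 [-4.1  1.1 -0.3]
100.0 [-8.   1.1 -0.7]
105.0 [-11.8   1.1  -1.5]
110.0 [-15.6   1.1  -2.7]
115.0 [-19.2   1.1  -4.1]
120.0 [-22.7   1.   -5.9]
125.0 [-26.1   1.   -8. ]
```

```bash
python3 -m handwheel '[-0.0041,0,-0.0003,0,0,0, -0.008,0,-0.0007,0,0,0, -0.0118,0,-0.0015,0,0,0, -0.0156,0,-0.0027,0,0,0, -0.0192,0,-0.0041,0,0,0, -0.0227,0,-0.0059,0,0,0]'
python3 nx.py 45 125 130 135 140 145 150 155
```

```text
time: 13.08
eef_pos: [0.5917, -0.0905, 0.1071]
eef_rot: [-0.454, 0.452, -0.539, 0.547]
wrist_force: [1.2, -7.2, -1.7]
opening: 0.0253
t 13.07 q 118.1 deg r 45.0 z 107.1  Ftan -7.2 Frad -1.0 Fz -1.7 op 25.3
turn [-0.6  0.7  0.3]
125.0 [-4.7  1.1 -2.8]
130.0 [-7.8  1.  -5.1]
135.0 [-10.8   1.   -7.7]
140.0 [-13.5   0.9 -10.6]
145.0 [-15.9   0.9 -13.7]
150.0 [-18.    0.9 -17. ]
155.0 [-19.9   0.8 -20.4]
```

```bash
python3 -m handwheel '[-0.003,0,-0.0018,0,0,0, -0.0062,0,-0.004,0,0,0, -0.0092,0,-0.0064,0,0,0, -0.012,0,-0.009,0,0,0, -0.0145,0,-0.012,0,0,0, -0.0168,0,-0.0152,0,0,0]'
python3 nx.py 45 150 155 160 165 170 175 180 185
```

```text
time: 13.82
eef_pos: [0.581, -0.0728, 0.1071]
eef_rot: [-0.454, 0.452, -0.537, 0.548]
wrist_force: [3.9, -7.8, -4.3]
opening: 0.0252
t 13.82 q 144.7 deg r 44.7 z 107.1  Ftan -8.3 Frad -2.6 Fz -4.3 op 25.2
turn [-0.8  0.7  0.4]
150.0 [-2.5  1.1 -3.3]
155.0 [-4.4  1.  -6.8]
160.0 [ -5.9   1.  -10.4]
165.0 [ -7.1   0.9 -14.1]
170.0 [ -8.    0.8 -17.9]
175.0 [ -8.6   0.8 -21.8]
180.0 [ -8.8   0.7 -25.7]
185.0 [ -8.7   0.7 -29.7]
```

```bash
python3 -m handwheel '[-0.0023,0.0005,-0.003,0,0,0, -0.0042,0.0005,-0.0063,0,0,0, -0.0057,0.0005,-0.0098,0,0,0, -0.007,0.0005,-0.0135,0,0,0, -0.0079,0.0005,-0.0173,0,0,0, -0.0085,0.0005,-0.021,0,0,0]'
python3 nx.py 45 175 180 185 190 195 200 205
python3 - <<'E'
from h import *
im,d=ctrl.snapshot('scene');cv2.imwrite('pics/s8.png',cv2.resize(im[150:260,330:470],None,fx=5,fy=5,interpolation=cv2.INTER_CUBIC))
E
```

```text
time: 14.58
eef_pos: [0.5633, -0.0618, 0.1071]
eef_rot: [-0.454, 0.452, -0.536, 0.55]
wrist_force: [3.4, -6.8, 0.5]
opening: 0.0252
t 14.57 q 171.8 deg r 44.3 z 107.1  Ftan -5.4 Frad -5.4 Fz 0.5 op 25.2
turn [-1.   0.7  0.5]
175.0 [-1.   1.  -2.4]
180.0 [-1.2  1.  -6.3]
185.0 [ -1.1   0.9 -10.2]
190.0 [ -0.6   0.8 -14.1]
195.0 [  0.2   0.8 -18. ]
200.0 [  1.3   0.7 -21.7]
205.0 [  2.8   0.7 -25.4]
```

View pics/s8.png

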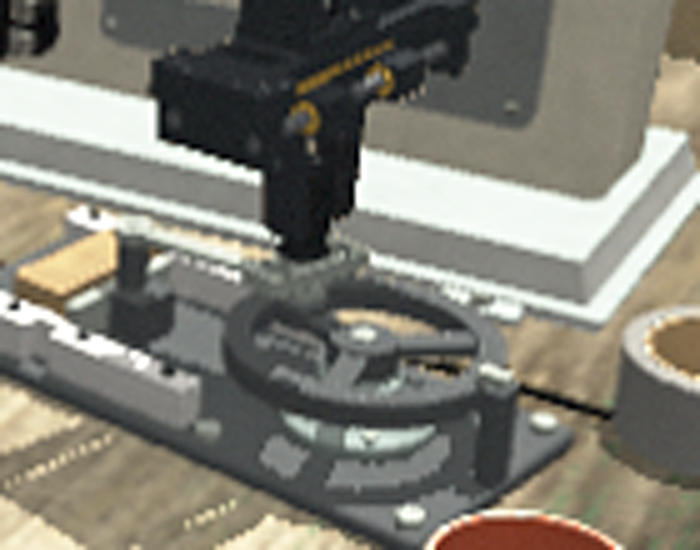

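At near half turn the ram has pushed the block in between the cheeks. I'll go on through the return half.

```bash
python3 -m handwheel '[0,0,-0.003,0,0,0, 0,0,-0.006,0,0,0, 0,0,-0.0095,0,0,0, 0,0,-0.013,0,0,0, 0.0005,0,-0.0165,0,0,0, 0.0015,0,-0.02,0,0,0]'
python3 nx.py 45 205 210 215 220 225 230 235
```

```text
time: 15.38
eef_pos: [0.5424, -0.0599, 0.107]
eef_rot: [-0.454, 0.452, -0.536, 0.55]
wrist_force: [-1.6, -4.7, 4.6]
opening: 0.0252
t 15.38 q 199.2 deg r 44.2 z 107.0  Ftan 2.2 Frad -4.4 Fz 4.6 op 25.2
turn [-0.9  0.7  0.6]
205.0 [ 0.9  0.9 -4.5]
210.0 [ 2.7  0.9 -8. ]
215.0 [  4.8   0.9 -11.4]
220.0 [  7.1   0.8 -14.5]
225.0 [  9.8   0.8 -17.4]
230.0 [ 12.6   0.8 -20.1]
235.0 [ 15.7   0.8 -22.5]
```

```bash
python3 -m handwheel '[0.001,-0.0003,-0.0035,0,0,0, 0.0025,-0.0003,-0.0068,0,0,0, 0.0045,-0.0003,-0.0102,0,0,0, 0.007,-0.0003,-0.0134,0,0,0, 0.0095,-0.0003,-0.0163,0,0,0, 0.0124,-0.0003,-0.0191,0,0,0]'
python3 nx.py 45 235 240 245 250 255 260 265
```

```text
time: 16.12
eef_pos: [0.5208, -0.069, 0.107]
eef_rot: [-0.454, 0.452, -0.536, 0.549]
wrist_force: [-1.3, -5.4, 3.4]
opening: 0.0249
t 16.12 q 229.9 deg r 44.6 z 107.0  Ftan 4.4 Frad -3.4 Fz 3.4 op 24.9
turn [-0.9  0.7  0.6]
235.0 [ 2.9  1.  -2.9]
240.0 [ 6.2  1.  -5. ]
245.0 [ 9.6  1.  -6.9]
250.0 [13.2  1.  -8.4]
255.0 [17.   1.1 -9.6]
260.0 [ 20.8   1.1 -10.5]
265.0 [ 24.7   1.1 -11.1]
```

```bash
python3 -m handwheel '[0.0029,0,-0.0027,0,0,0, 0.0062,0,-0.0048,0,0,0, 0.0096,0,-0.0066,0,0,0, 0.0132,0,-0.0081,0,0,0, 0.017,0,-0.0093,0,0,0, 0.0208,0,-0.0102,0,0,0]'
python3 nx.py 45 265 270 275 280 285 290 295
```

```text
time: 16.88
eef_pos: [0.5069, -0.0876, 0.107]
eef_rot: [-0.454, 0.452, -0.536, 0.549]
wrist_force: [-0.0, -2.1, 0.7]
opening: 0.0253
t 16.88 q 260.0 deg r 44.9 z 107.0  Ftan 1.9 Frad -0.7 Fz 0.7 op 25.3
turn [-0.9  0.7  0.6]
265.0 [ 3.9  1.1 -0.7]
270.0 [ 7.8  1.1 -0.9]
275.0 [11.7  1.1 -0.8]
280.0 [15.6  1.2 -0.3]
285.0 [19.4  1.2  0.5]
290.0 [23.2  1.3  1.6]
295.0 [26.8  1.4  3.1]
```

```bash
python3 -m handwheel '[0.0039,0,-0.0006,0,0,0, 0.0078,0,-0.0008,0,0,0, 0.0117,0,-0.0006,0,0,0, 0.0156,0,0,0,0,0, 0.0194,0,0.0007,0,0,0, 0.0232,0,0.0018,0,0,0]'
python3 nx.py 45 295 300 305 310 315 320 325
```

```text
time: 17.62
eef_pos: [0.5041, -0.1107, 0.107]
eef_rot: [-0.454, 0.452, -0.537, 0.549]
wrist_force: [-2.2, -0.2, 2.0]
opening: 0.025
t 17.62 q 290.0 deg r 45.2 z 107.0  Ftan -0.1 Frad 2.2 Fz 2.0 op 25.0
turn [-0.8  0.7  0.6]
295.0 [3.6 1.1 1.7]
300.0 [7.1 1.2 3.5]
305.0 [10.4  1.2  5.5]
310.0 [13.6  1.3  7.9]
315.0 [16.5  1.3 10.5]
320.0 [19.2  1.4 13.4]
325.0 [21.6  1.5 16.4]
```

```bash
python3 -m handwheel '[0.0036,0,0.0017,0,0,0, 0.0071,0,0.0035,0,0,0, 0.0104,0,0.0055,0,0,0, 0.0136,0,0.0079,0,0,0, 0.0165,0,0.0105,0,0,0, 0.0192,0,0.0134,0,0,0]'
python3 nx.py 45 325 330 335 340 345 350 355
python3 - <<'E'
from h import *
im,d=ctrl.snapshot('scene');cv2.imwrite('pics/s9.png',cv2.resize(im[150:260,330:470],None,fx=5,fy=5,interpolation=cv2.INTER_CUBIC))
E
```

```text
time: 18.38
eef_pos: [0.5133, -0.1324, 0.1071]
eef_rot: [-0.453, 0.453, -0.537, 0.549]
wrist_force: [-5.2, -1.9, 2.5]
opening: 0.0247
t 18.38 q 320.0 deg r 45.6 z 107.1  Ftan -1.8 Frad 5.3 Fz 2.5 op 24.7
turn [-0.7  0.7  0.6]
325.0 [1.9 1.1 3.4]
330.0 [4.1 1.2 6.7]
335.0 [ 5.9  1.2 10.2]
340.0 [ 7.5  1.3 13.8]
345.0 [ 8.7  1.4 17.5]
350.0 [ 9.6  1.4 21.3]
355.0 [10.2  1.5 25.2]
```

View pics/s9.png

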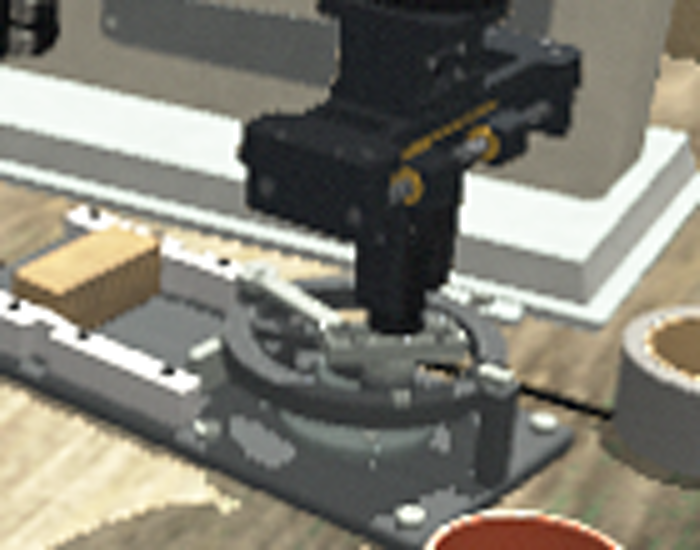

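The ram has drawn back with the block left between the cheeks. I'll go slowly to the stop, using r = 46 on this side, where the grip was force-free at the start.

```bash
python3 -m handwheel '[0.0026,0,0.0034,0,0,0, 0.005,0,0.0065,0,0,0, 0.0068,0,0.0098,0,0,0, 0.0085,0,0.0133,0,0,0, 0.0097,0,0.0168,0,0,0, 0.0106,0,0.0204,0,0,0]'
python3 nx.py 46 350 352 354 356 358 360
```

```text
time: 19.18
eef_pos: [0.532, -0.1466, 0.1071]
eef_rot: [-0.453, 0.453, -0.537, 0.549]
wrist_force: [-1.9, 2.3, -2.3]
opening: 0.0252
t 19.18 q 349.6 deg r 46.1 z 107.1  Ftan -2.6 Frad -1.4 Fz -2.3 op 25.2
turn [-0.7  0.7  0.6]
350.0 [-0.   1.1  0.3]
352.0 [0.2 1.2 1.9]
354.0 [0.5 1.2 3.5]
356.0 [0.6 1.2 5.1]
358.0 [0.7 1.2 6.7]
360.0 [0.8 1.3 8.3]
```

```bash
python3 -m handwheel '[0.0003,0,0.0018,0,0,0, 0.0005,0,0.0036,0,0,0, 0.0007,0,0.0055,0,0,0, 0.0007,0,0.0055,0,0,0]'; python3 nx.py 46 360
```

```text
time: 19.68
eef_pos: [0.5374, -0.1483, 0.1071]
eef_rot: [-0.453, 0.453, -0.537, 0.549]
wrist_force: [-1.3, 0.4, -2.7]
opening: 0.025
t 19.68 q 356.7 deg r 46.0 z 107.1  Ftan -1.4 Frad -0.0 Fz -2.7 op 25.0
turn [-0.8  0.7  0.6]
360.0 [0.1 1.2 2.6]
```

```bash
python3 -m handwheel '[0.0001,0,0.001,0,0,0, 0.0001,0,0.002,0,0,0, 0.0001,0,0.003,0,0,0, 0.0001,0,0.003,0,0,0]'; python3 nx.py 46 360
```

```text
time: 20.18
eef_pos: [0.5404, -0.1489, 0.1071]
eef_rot: [-0.453, 0.453, -0.537, 0.549]
wrist_force: [-0.1, 0.6, -3.0]
opening: 0.0251
t 20.18 q 0.5 deg r 46.0 z 107.1  Ftan -0.2 Frad -0.5 Fz -3.0 op 25.1
turn [-0.8  0.7  0.6]
360.0 [-0.   1.1 -0.4]
```

```bash
python3 -m handwheel '[0,0,0.001,0,0,0, 0,0,0.002,0,0,0, 0,0,0.002,0,0,0]'; python3 nx.py 46; python3 -m handwheel '[0,0,0.001,0,0,0, 0,0,0.0015,0,0,0, 0,0,0.0015,0,0,0]';python3 nx.py 46
```

```text
time: 20.55
eef_pos: [0.5421, -0.1493, 0.1071]
eef_rot: [-0.453, 0.453, -0.537, 0.548]
wrist_force: [-2.7, 1.0, -1.1]
opening: 0.0254
t 20.55 q 2.7 deg r 46.1 z 107.1  Ftan -2.8 Frad -0.6 Fz -1.1 op 25.4
turn [-0.7  0.7  0.6]
time: 20.92
eef_pos: [0.5433, -0.1495, 0.1071]
eef_rot: [-0.453, 0.453, -0.537, 0.548]
wrist_force: [-4.5, 0.3, -0.1]
opening: 0.0252
t 20.93 q 4.2 deg r 46.2 z 107.1  Ftan -4.5 Frad 0.2 Fz -0.1 op 25.2
turn [-0.7  0.7  0.6]
```

```bash
python3 -m handwheel '[0,0,0.001,0,0,0, 0,0,0.0022,0,0,0, 0,0,0.0022,0,0,0]'; python3 nx.py 46
python3 - <<'E'
from h import *
import time
from workcell import ctrl
f=[];
for i in range(3):
    im,d=ctrl.snapshot('scene');s=ctrl.read_state();f.append(s['wrist_force'])
print(np.round(f,1),s['eef_pos'])
cv2.imwrite('pics/s10.png',cv2.resize(im[190:250,380:460],None,fx=9,fy=9,interpolation=cv2.INTER_CUBIC))
im,d=ctrl.snapshot('top');cv2.imwrite('pics/t10.png',cv2.resize(im[130:200,370:450],None,fx=9,fy=8,interpolation=cv2.INTER_CUBIC))
E
```

```text
time: 21.3
eef_pos: [0.5447, -0.1498, 0.1071]
eef_rot: [-0.453, 0.454, -0.538, 0.548]
wrist_force: [-7.6, 0.5, 1.9]
opening: 0.0252
t 21.30 q 6.0 deg r 46.3 z 107.1  Ftan -7.6 Frad 0.1 Fz 1.9 op 25.2
turn [-0.6  0.7  0.5]
[[-6.3  1.4  2.7]
 [-6.6  0.7  2.5]
 [-6.8  1.2  1.9]] [ 0.54466274 -0.14975915  0.10706877]
```

View pics/s10.png

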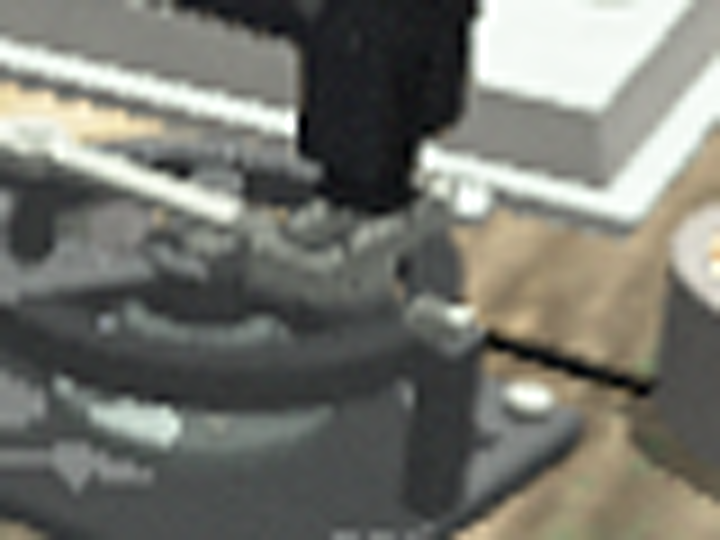

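View pics/t10.png

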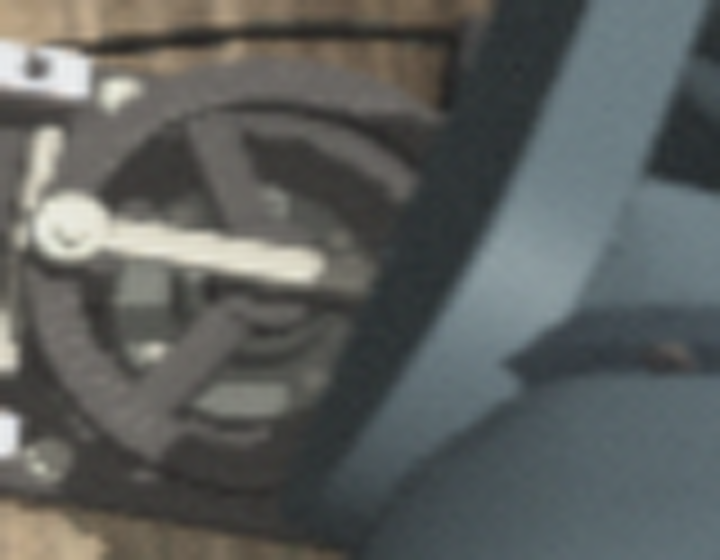

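Wrist force is about 6.8 N, so the slide is at about 4.3 mm, and TCP travel past the stop agrees. Another 2 mm or so brings it to 6.5 mm.

```bash
python3 -m handwheel '[0,0,0.001,0,0,0, 0,0,0.002,0,0,0, 0,0,0.0026,0,0,0, 0,0,0.0026,0,0,0]'; python3 nx.py 46
python3 - <<'E'
from h import *
f=[]
for i in range(4):
    ctrl.snapshot('scene');s=ctrl.read_state();f.append(s['wrist_force'])
print(np.round(np.mean(f,0),2),np.round(f,1)[:,0],s['eef_pos'])
E
python3 nx.py 46
```

```text
time: 22.0
eef_pos: [0.546, -0.15, 0.107]
eef_rot: [-0.452, 0.454, -0.539, 0.547]
wrist_force: [-10.1, 1.3, 3.0]
opening: 0.0252
t 22.00 q 7.6 deg r 46.4 z 107.0  Ftan -10.1 Frad -0.7 Fz 3.0 op 25.2
turn [-0.4  0.7  0.5]
[-9.44  1.45  3.26] [-9.1 -9.6 -9.4 -9.6] [ 0.54595424 -0.15001581  0.10700268]
t 22.20 q 7.5 deg r 46.4 z 107.0  Ftan -9.6 Frad -0.8 Fz 3.6 op 25.2
turn [-0.4  0.7  0.5]
```

```bash
python3 -m handwheel '[0,0,0.0006,0,0,0, 0,0,0.0011,0,0,0, 0,0,0.0011,0,0,0]'; python3 nx.py 46
python3 - <<'E'
from h import *
f=[]
for i in range(4):
    ctrl.snapshot('scene');s=ctrl.read_state();f.append(s['wrist_force'])
print(np.round(np.mean(f,0),2),np.round(f,1)[:,0],s['eef_pos'])
E
python3 nx.py 46
```

```text
time: 22.58
eef_pos: [0.5459, -0.15, 0.107]
eef_rot: [-0.452, 0.455, -0.54, 0.546]
wrist_force: [-10.2, 2.0, 4.0]
opening: 0.0249
t 22.57 q 7.5 deg r 46.4 z 107.0  Ftan -10.3 Frad -1.3 Fz 4.0 op 24.9
turn [-0.2  0.7  0.5]
[-9.18  1.45  3.68] [-9.7 -9.5 -8.5 -9. ] [ 0.54591006 -0.14998036  0.10703673]
t 22.77 q 7.5 deg r 46.4 z 107.0  Ftan -9.1 Frad -1.7 Fz 4.1 op 25.1
turn [-0.2  0.7  0.5]
```

```bash
python3 -m handwheel '[0,0,0.001,0,0,0, 0,0,0.0015,0,0,0, 0,0,0.0019,0,0,0, 0,0,0.0019,0,0,0, 0,0,0.0019,0,0,0, 0,0,0.0019,0,0,0]'; python3 nx.py 46
python3 - <<'E'
from h import *
f=[]
for i in range(6):
    ctrl.snapshot('scene');s=ctrl.read_state();f.append(s['wrist_force'])
print(np.round(np.mean(f,0),2),np.round(f,1)[:,0],s['eef_pos'])
E
python3 nx.py 46
```

```text
time: 23.52
eef_pos: [0.5464, -0.1501, 0.107]
eef_rot: [-0.451, 0.456, -0.54, 0.545]
wrist_force: [-9.4, 0.6, 4.8]
opening: 0.0249
t 23.52 q 8.1 deg r 46.5 z 107.0  Ftan -9.4 Frad -0.1 Fz 4.8 op 24.9
turn [-0.   0.7  0.5]
[-10.27   1.94   4.3 ] [ -9.8 -11.  -10.7  -9.8 -10.6  -9.8] [ 0.54647189 -0.1501056   0.10703587]
t 23.82 q 8.2 deg r 46.5 z 107.0  Ftan -9.9 Frad -1.6 Fz 4.2 op 25.1
turn [-0.   0.7  0.5]
```

Mean tangential force is 10.4 N, about 6.5 mm of give. I'll hold that a little longer.

```bash
python3 -m handwheel '[0,0,0.0012,0,0,0, 0,0,0.0012,0,0,0, 0,0,0.0012,0,0,0, 0,0,0.0012,0,0,0, 0,0,0.0012,0,0,0]'; python3 nx.py 46
python3 - <<'E'
from h import *
f=[]
for i in range(6):
    ctrl.snapshot('scene');s=ctrl.read_state();f.append(s['wrist_force'])
print(np.round(np.mean(f,0),2),np.round(f,1)[:,0],s['eef_pos'])
E
python3 nx.py 46
```

```text
time: 24.45
eef_pos: [0.5464, -0.1501, 0.107]
eef_rot: [-0.45, 0.456, -0.541, 0.544]
wrist_force: [-10.3, 2.4, 3.5]
opening: 0.025
t 24.45 q 8.1 deg r 46.5 z 107.0  Ftan -10.4 Frad -1.9 Fz 3.5 op 25.0
turn [0.1 0.7 0.5]
[-9.99  1.43  4.17] [-10.1 -10.   -9.3 -10.  -10.  -10.6] [ 0.54636873 -0.15008428  0.10700268]
t 24.75 q 8.1 deg r 46.5 z 107.0  Ftan -10.7 Frad -0.9 Fz 3.7 op 25.2
turn [0.1 0.7 0.5]
```

```bash
python3 -m handwheel '[0,0,-0.001,0,0,0, 0,0,-0.002,0,0,0, 0,0,-0.003,0,0,0, 0,0,-0.004,0,0,0, 0,0,-0.004,0,0,0]'; python3 nx.py 46
```

```text
time: 25.38
eef_pos: [0.5425, -0.1494, 0.1071]
eef_rot: [-0.45, 0.456, -0.541, 0.544]
wrist_force: [-3.7, 0.6, -0.9]
opening: 0.0249
t 25.38 q 3.3 deg r 46.1 z 107.1  Ftan -3.8 Frad -0.1 Fz -0.9 op 24.9
turn [0.1 0.7 0.5]
```

```bash
python3 -m handwheel '[0,0,-0.0007,0,0,0, 0,0,-0.0013,0,0,0, 0,0,-0.0013,0,0,0]'; python3 nx.py 46
python3 -m handwheel '[0,0,0,0,0,0, 0,0,0,0,0,0, 0,0,0,0,0,0, 0,0,0,0,0,0]' -0.13
python3 -m handwheel '[0,-0.02,0,0,0,0, 0,-0.06,0,0,0,0, 0,-0.11,0,0,0,0, 0,-0.16,0,0,0,0, 0,-0.16,0,0,0,0]'
python3 -m handwheel '[0.05,0,-0.02,0,0,0, 0.1,0,-0.04,0,0,0, 0.15,0,-0.06,0,0,0, 0.18,0,-0.07,0,0,0, 0.18,0,-0.07,0,0,0]'
python3 - <<'E'
from ov import *
im,d=ctrl.snapshot('top');cv2.imwrite('pics/t11raw.png',im)
g=cv2.resize(im[110:215,290:445],None,fx=5,fy=5,interpolation=cv2.INTER_CUBIC);cv2.imwrite('pics/t11.png',g)
im,d=ctrl.snapshot('scene');cv2.imwrite('pics/s11raw.png',im)
o=np.array([375,180]);g=cv2.resize(im[180:255,375:455],None,fx=8,fy=8,interpolation=cv2.INTER_CUBIC)
for q,col in((0,(0,0,255)),):
    pts=[[*(knob if 0 else np.array(pw(.045*np.sin(q),-.045*np.cos(q),0))[:2]+.013*np.array([np.cos(t),np.sin(t)])),z] for z in(.091,.142) for t in np.arange(24)*np.pi/12]
    draw(g,o,8,cs,pts,[(i,(i+1)%24) for i in range(24)]+[(24+i,24+(i+1)%24) for i in range(24)],col)
cv2.imwrite('pics/s11.png',g)
E
```

```text
time: 25.75
eef_pos: [0.5415, -0.1492, 0.1071]
eef_rot: [-0.45, 0.456, -0.541, 0.544]
wrist_force: [-0.9, 0.4, -1.3]
opening: 0.025
t 25.75 q 1.9 deg r 46.1 z 107.1  Ftan -1.0 Frad -0.3 Fz -1.3 op 25.0
turn [0.1 0.7 0.5]
time: 26.25
eef_pos: [0.5418, -0.1493, 0.1073]
eef_rot: [-0.451, 0.456, -0.541, 0.545]
wrist_force: [0.7, -0.4, 0.1]
opening: 0.0497
time: 26.88
eef_pos: [0.5445, -0.1489, 0.2726]
eef_rot: [-0.452, 0.455, -0.538, 0.548]
wrist_force: [-0.4, -0.3, -0.8]
opening: 0.0497
time: 27.5
eef_pos: [0.4422, -0.315, 0.2729]
eef_rot: [-0.451, 0.454, -0.539, 0.548]
wrist_force: [-0.6, 0.7, -0.3]
opening: 0.0497
```

View pics/t11.png

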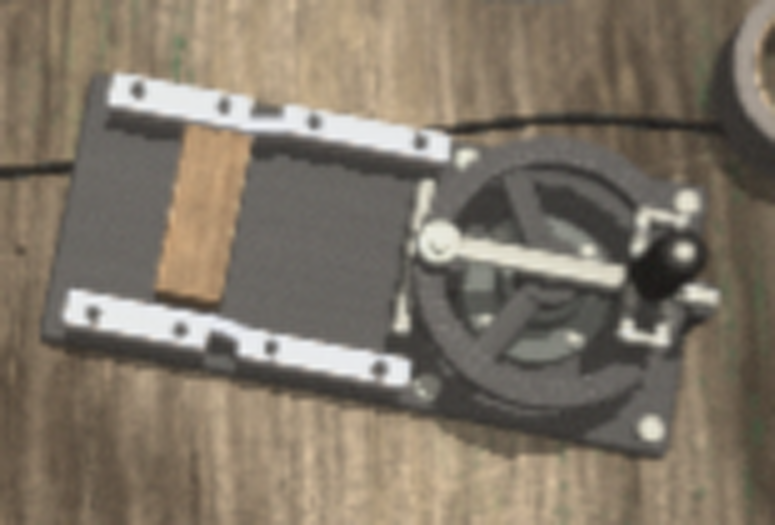

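View pics/s11.png

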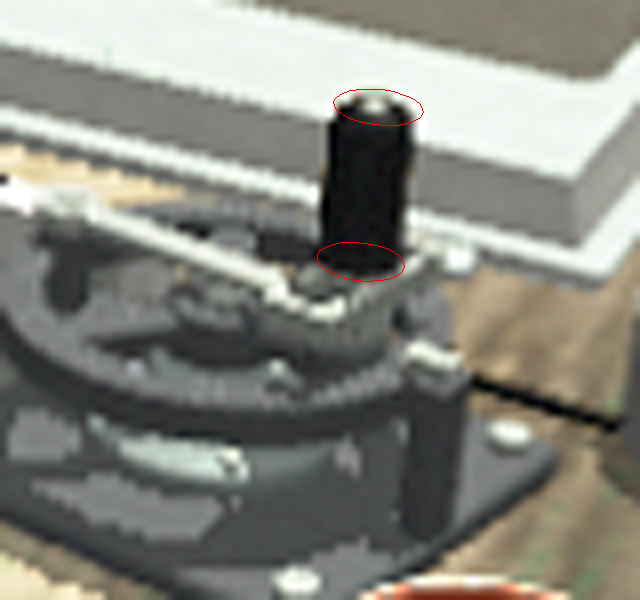

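View pics/s11raw.png

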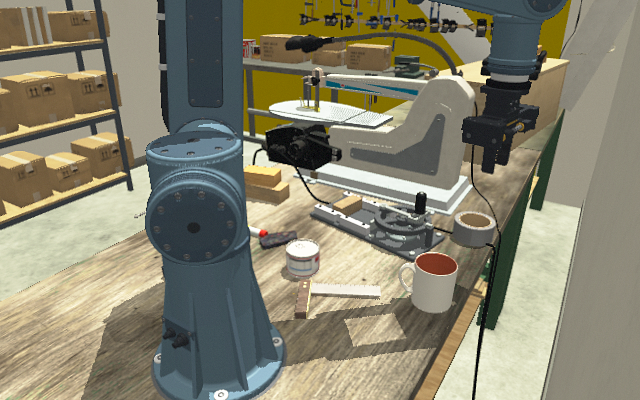

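View pics/t11raw.png

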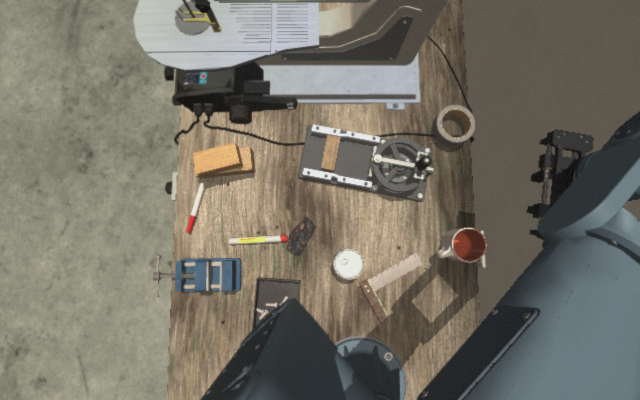

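The block is in between the cheeks (top crop about (203,215)) with the ram drawn back. The knob is back at the stop position, the bystanders have not moved, and the arm is clear. Handing in.

```bash
python3 -c "
from workcell import ctrl
print(ctrl.close_job(), ctrl.read_state()['time'])"
```

```text
the job is handed in; nothing more can be done
the job is handed in; nothing more can be done
```

The job is handed in at about 27.6 s of robot time; the hand-in gave no verdict.

- **Block:** I laid block_c flat across the pocket and let go of it. The overhead picture put it 1.5 mm off centre and turned 1.7°.
- **Turn:** I took the knob and turned the wheel one full turn anticlockwise. The largest tangential force I read on the way round was about 8.3 N, roughly 5 mm of give. Forces were only read at the end of each short move, so a brief peak in between would not show.
- **Stop:** I drew the wheel up against its stop at about 10 N for roughly a second. From the force that is 6.3–6.5 mm of give, and from the arm's travel past the stop about 6.2 mm. I could not see the slide marks to check this directly. Then I eased off, let go and moved the arm clear.

The last pictures show the block between the gauge cheeks, the ram drawn back, the knob at its stop place to within about a pixel, and the other things where they were. The small disagreement was in the circle: sideways forces of up to about 5 N suggest my estimate of the wheel's centre was about 1 mm off, and I allowed for that near the end of the turn.

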